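Make up two hardness-test kits

TASK

Make up the two inspection kits from the stock on the bench. Green tray: the brass block in the compartment next to the white end, the V-block in the middle one and the copper bar, standing, in the last one. Blue tray: the steel disc in the compartment next to the white end and the red specimen in the other; set each part down flat on its compartment's floor and do not let it fall, and leave the black specimen, the paste jar and the loupe where they are.

Things in the scene. Friction and masses are not known exactly. Their poses are not given: they have to be found in the camera images.
- green_tray: Green tray, fixed, 204 x 70 mm, three compartments in a row. Origin: bench level, centre of the row; x along the row to the white end (a white band 18 mm wide), z up. Compartment centres x = +67 mm (next to the white end), 0 (middle), -67 mm (last), y = 0; each 64 x 64 mm inside, floor 4 mm above the bench, walls and ribs 3 mm thick, tops 9 mm above the bench.
- blue_tray: Blue tray, fixed, 137 x 70 mm, two compartments in a row. Origin: bench level, centre of the row; x along the row to the white end (a white band 18 mm wide), z up; the white end may be the one nearer the robot. Compartment centres x = +33.5 mm (next to the white end), -33.5 mm (other), y = 0; each 64 x 64 mm inside, floor 4 mm above the bench, walls 3 mm thick, tops 9 mm up.
- brass_block: Brass reference block, 40 x 40 x 20 mm high, loose, about 0.26 kg. Origin: centre of its underside; x and y square to its sides, z up.
- v_block: Dark steel V-block, 40 x 40 x 30 mm high with a bright V groove 14 mm deep along its x in the top, loose, about 0.28 kg. Origin: centre of its underside; x and y square to its sides, z up. The two sides facing +-y are flat over the full height.
- copper_bar: Round copper bar specimen standing on end, 28 mm diameter, 45 mm high, loose, about 0.24 kg. Origin: centre of its underside, z up along the bar.
- steel_disc: Bright steel round reference disc, 44 mm diameter, 20 mm high, five dark test dents in its top, loose, about 0.23 kg. Origin: centre of its underside, z up.
- red_mount: Mounted specimen: red plastic cylinder, 32 mm diameter, 24 mm high, with a small bright square of metal in its top; loose, about 0.05 kg. Origin: centre of its underside, z up.
- black_mount: Mounted specimen: black plastic cylinder, 32 mm diameter, 24 mm high, with a small bright round of metal in its top. Not needed: stays where it is. Origin: centre of its underside.
- paste_jar: White jar with a yellow lid, 43 mm diameter, 46 mm high, loose. Stays where it is. Origin: centre of its underside.
- loupe: Small standing magnifier, black with blue rings, with a glass top, 38 mm diameter, 40 mm high, loose. Stays where it is. Origin: centre of its underside.
Not all that is in view belongs to the job. Of the things like the paste_jar, leave any that is pink or turquoise; of the rest the larger one is meant.

How it is judged:
By the outcome, as a careful person would: the job done as asked, in the order asked, and still so for the second after the job is handed in, with the robot touching nothing.
It also fails if it takes over 112 s, if anything falls off the work surface, if the arm or the gripper's body presses on something with over 40 N, if the wrist force passes 120 N, or if a joint passes its speed limit or range.

ROBOT

A 6-joint arm with a two-finger parallel gripper is mounted at the origin on the work surface. World frame = base frame: x ahead of the robot, y to its left, z up, the work surface at z = 0. Lengths are in mm, angles in rad, forces in N, time in s.
With the tool pointing down it reaches from about 350 to 775 mm from the base axis. Payload 7.3 kg.
Tool frame: the origin (TCP) lies on the centre line of the jaws, within the pads' length; the fingertips stand 22 mm ahead of it and the grasp point (between the pads) lies 3 mm ahead of it; z points along the fingers, y is the direction in which the jaws open and shut (so a half turn about z gives the same grasp; the last joint's range is limited). The gripper opens to 92 mm and grips with 3 to 60 N. Pads are 19 mm wide; open, the fingers measure 130 mm over their backs; the gripper's body (75 mm by 190 mm) begins 47 mm behind the grasp point.
Start: joints at [-1.467, 0.342, 1.524, -0, 1.275, -0.146], TCP at [129.807, -508.717, 248.741] pointing down, gripper open.
Joint ranges: [-2.53, 2.53], [-0.77, 2.02], [0.04, 2.7], [-1, 4.14], [0.28, 2.66], [-3.11, 3.11]. Speed limits (rad/s): [2.57, 2.57, 3.14, 3.14, 3.14, 3.14].

INTERFACE

Orientations are given as [roll, pitch, yaw] about the fixed x, y, z axes, in that order (R = Rz(yaw) Ry(pitch) Rx(roll)).
In Python, from plant import get_obs, capture, close_job gives the robot as it stands.
- The arm moves only by the tool carry_out, never from a script. Its arguments are lists of equal length, an entry for each row: "xyz": the shift along the tool's x, y, z scaled (see below), a list of three; "dr": the turn, a rotation vector about the tool's x, y, z scaled (see below), a list of three. A call has 1 to 8 rows; each row shifts and turns the commanded pose from where the row before left it, along the tool's axes as they then stand; what a row does not reach is not made up. The controller multiplies each number of a shift by 0.06 m and each number of a turn by 8 degrees. A row lasts 1/8 s, in which the tool goes at most 62.5 mm and 10.7 degrees, less where a joint would pass 70% of its speed; a pose out of reach is approached as far as the arm can. A call with a number of a shift or a turn outside -1 to 1 is refused whole. A call with a gripper value outside its range is refused whole. "gripper" is the gripper's target within -1 to 1 (fully open at 1, half-way at 0, shut at -1), set as the call begins (left out, the last holds). The fingers move at their own pace and stop on an object; the grip force is fixed at half the most. Time passes only in rows, so rows that do not move let the fingers close. It gives the time, the measured TCP pose, the force and the opening at its end, in the units of the state.
- get_obs(): the state, without advancing time (a new reading comes with each control period).
- capture(name): name is "scene" or "top" or "wrist"; returns a dict with "image" (480x640x3 uint8, blue, green, red), "fx", "fy", "cx", "cy" (pixels), "pose" (4x4, takes a point from camera to world coordinates). Camera axes: x right, y up, looking along -z (the intrinsics and any distortion apply to the point x, -y, -z); pixel columns grow to the right and rows downward; lengths in mm; the calibration is good to about 2 mm. A picture is of the moment at which its call begins. There is no depth.
- close_job(): hands the job in, once; it reports no verdict.
The state is a dict: "time": time; "joint_positions": joint angles; "dq": joint speeds; "tau": joint torques, N m; "tool_pos": TCP position; "tcp_rot": TCP orientation; "contact_force": force on the tool from outside, world axes, zero at the start; "moment": the same for the moment, N m; "grip_width": finger opening in mm.
Only numpy, scipy, OpenCV 4.12 (cv2) and the standard library are available. Lean on these libraries where they do the work, as an engineer would, in place of code of your own. Each camera call takes 0.05 s, during which the arm holds its last target.

## Working session

There is one attempt and no reset: what is moved stays moved. The work goes in short steps, Python scripts to look and compute and a tool call to move; the robot and the scene stay as the last step left them, time stands still between calls to the robot, and variables do not carry over. Pictures are saved under pics/ and viewed, and the job is handed in when it is done.

Besides the shell and the picture viewer there is one more tool, called after ">>>" by a JSON object that holds its "api" and its "payload", one argument or row to a line. carry_out: Moves the arm, as the interface text tells. Shifts and turns lie within -1 to 1; 1 stands for 0.06 m of shift or 8 degrees of turn. Its arguments: {"type":"object","properties":{"xyz":{"type":"array"},"dr":{"type":"array"},"gripper":{"type":"number"}},"required":["xyz","dr"]}

```bash
mkdir -p pics; ls
python3 - <<'E'
from plant import get_obs, capture
import cv2,numpy as np,pickle
print(get_obs())
d={}
for n in("scene","top","wrist"):
    c=capture(n); d[n]=c; cv2.imwrite(f"pics/{n}0.png",c["image"]); print(n,[c[k] for k in c if k!="image"])
pickle.dump(d,open("c0.pkl","wb"))
E
```

```text
pics
{'time': 0.0, 'joint_positions': array([-1.46698544e+00,  3.42732217e-01,  1.52505560e+00,  2.38793148e-05,
        1.27536346e+00, -1.45980143e-01]), 'dq': array([ 0.00055137, -0.00035834,  0.00185035,  0.00020193, -0.00061434,
       -0.00059271]), 'tau': array([ 9.57908669e-04, -4.31235945e+01, -2.44217777e+01,  7.19769322e-02,
        5.58606035e-02, -1.18721473e-04]), 'tool_pos': array([ 129.77930742, -508.3147352 ,  248.02653443]), 'tcp_rot': array([-3.14005394e+00, -2.49310870e-04,  2.49783865e-01]), 'contact_force': array([ 0.07955098, -0.35338743, -0.09780388]), 'moment': array([-0.02752866, -0.00429603,  0.01354528]), 'grip_width': 91.52956089936409}
scene [463.99031277079234, 463.99031277079234, 318.14871676810566, 240.4215891283011, array([[ 5.12348572e-01, -5.26422534e-01,  6.78511795e-01,
         1.16884403e+03],
       [ 8.58611190e-01,  3.29556487e-01, -3.92656779e-01,
        -3.92737487e+02],
       [-1.69045867e-02,  7.83754960e-01,  6.20840074e-01,
         6.34972508e+02],
       [ 0.00000000e+00,  0.00000000e+00,  0.00000000e+00,
         1.00000000e+00]])
[... 152 characters left out ...]
 4.27465791e+02],
       [-9.99527234e-01,  1.87488391e-02,  2.43678170e-02,
         1.46637148e+01],
       [ 2.65002669e-02,  1.23475173e-01,  9.91993759e-01,
         9.23926469e+02],
       [ 0.00000000e+00,  0.00000000e+00,  0.00000000e+00,
         1.00000000e+00]])]
wrist [396.0028841824379, 396.0028841824379, 321.44822227427795, 239.7300922560085, array([[ 2.47959995e-01,  9.39141340e-01,  2.37759088e-01,
         1.93446257e+02],
       [-9.68766670e-01,  2.41044803e-01,  5.82111890e-02,
        -4.93671522e+02],
       [-2.64205849e-03, -2.44767126e-01,  9.69578297e-01,
         3.83818956e+02],
       [ 0.00000000e+00,  0.00000000e+00,  0.00000000e+00,
         1.00000000e+00]])]
```

View pics/scene0.png

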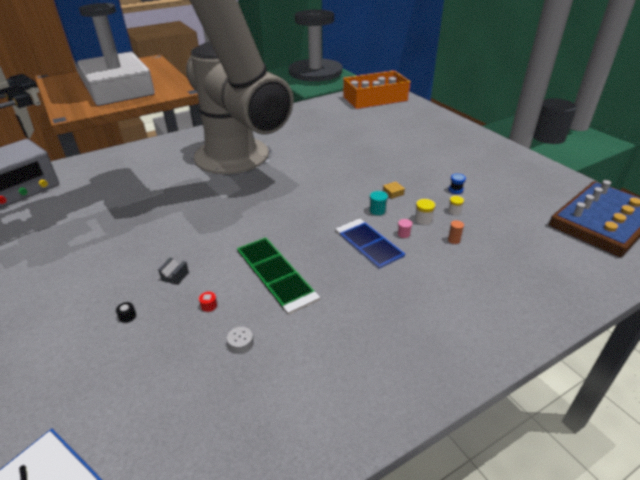

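View pics/top0.png

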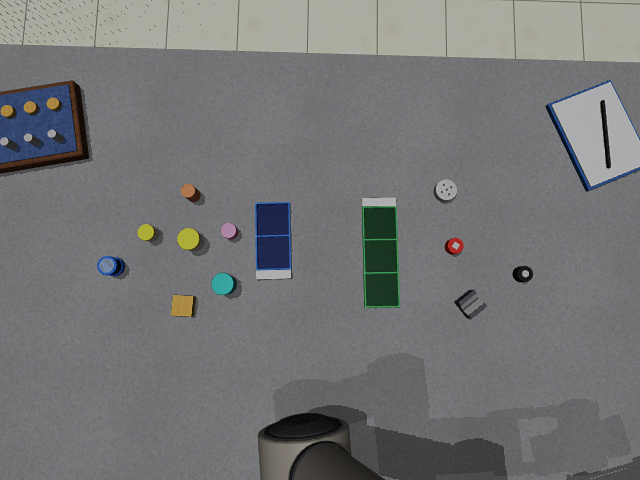

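View pics/wrist0.png

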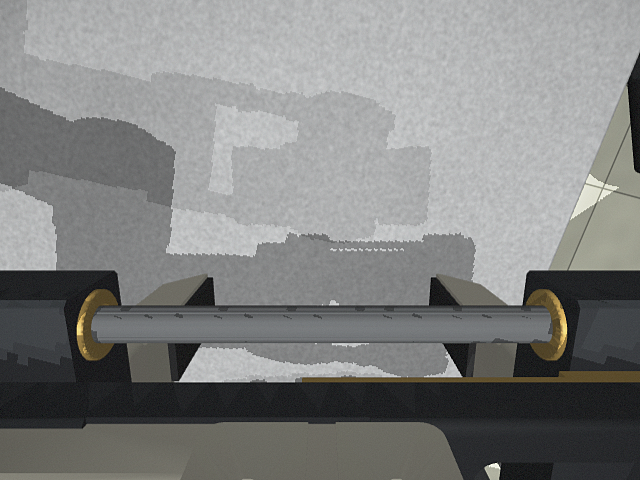

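The top view has white ends at the far end of the green tray (379,202) and the near end of the blue tray (274,274). Candidates:
- Brass block: (182,306), the only one.
- V-block: (470,304).
- Copper bar: (190,191). The pink jar at (229,230) also looks like it.
- Steel disc: (446,190).
- Red specimen: (455,246). The black one is at (523,274).
- Jars, all left alone: yellow (188,239) and (146,232), turquoise (223,284), pink.
- Loupe: (109,266).

I'll check with close crops.

Run:
```python
import pickle,cv2,numpy as np
im=pickle.load(open("c0.pkl","rb"))["top"]["image"]
def crop(u0,v0,w,h,s,n):
    c=cv2.resize(im[v0:v0+h,u0:u0+w],None,fx=s,fy=s,interpolation=cv2.INTER_CUBIC)
    for u in range(u0-u0%10+10,u0+w,10):
        cv2.putText(c,str(u),((u-u0)*s,8),0,.3,(255,255,255),1); cv2.line(c,((u-u0)*s,10),((u-u0)*s,14),(255,255,255))
    for v in range(v0-v0%10+10,v0+h,10):
        cv2.putText(c,str(v),(0,(v-v0)*s),0,.3,(255,255,255),1); cv2.line(c,(20,(v-v0)*s),(24,(v-v0)*s),(255,255,255))
    cv2.imwrite(f"pics/{n}.png",c)
crop(90,175,160,120+25,5,"L"); crop(245,190,160,120,5,"M"); crop(425,170,120,150,4,"R")
```

```text
(no output)
```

View pics/L.png

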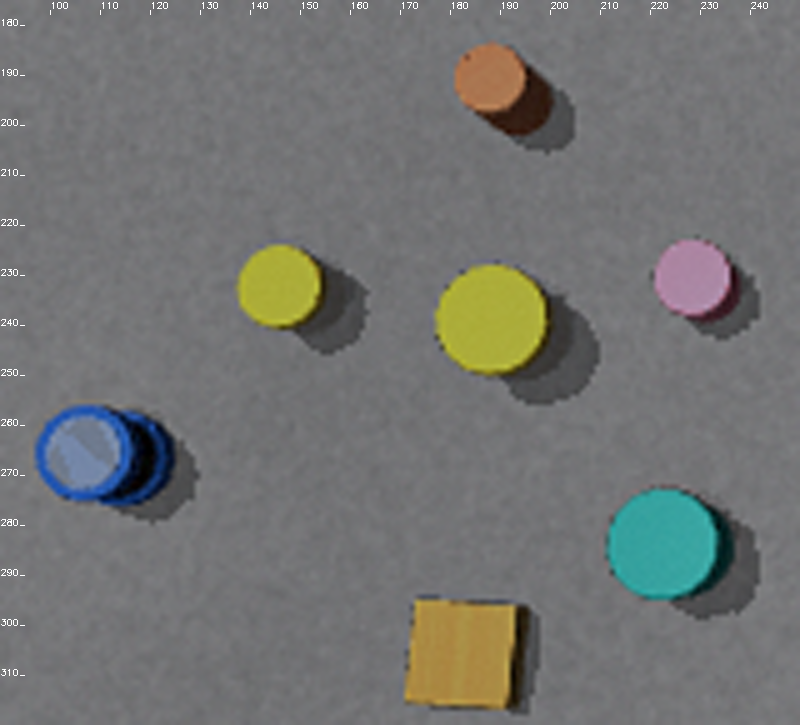

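View pics/M.png

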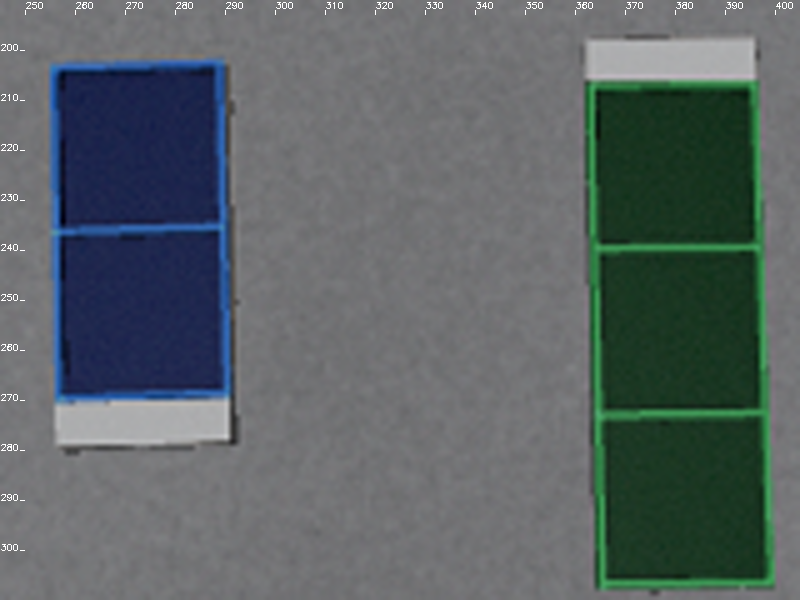

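View pics/R.png

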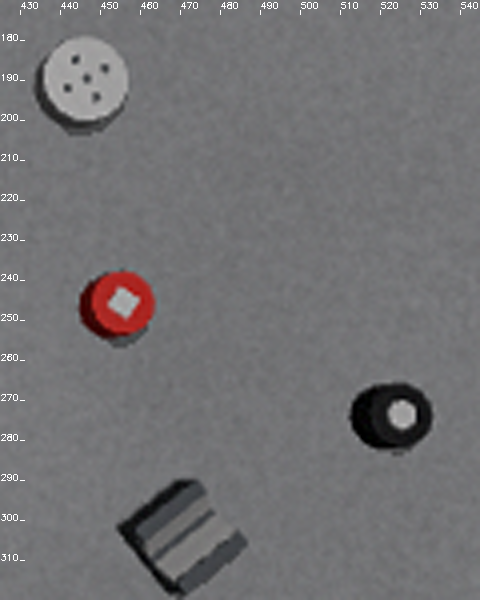

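```bash
cat > h.py <<'E'
import numpy as np,cv2
def ray(c,u,v,z):
    d=c["pose"][:3,:3]@np.array([(u-c["cx"])/c["fx"],-(v-c["cy"])/c["fy"],-1]); o=c["pose"][:3,3]
    return (o+d*(z-o[2])/d[2])[:2]
def proj(c,P):
    p=c["pose"][:3,:3].T@(np.array(P,float)-c["pose"][:3,3]); return c["cx"]+c["fx"]*p[0]/-p[2], c["cy"]-c["fy"]*p[1]/-p[2]
E
python3 - <<'E'
from h import *
import pickle
d=pickle.load(open("c0.pkl","rb"));t=d["top"];s=d["scene"]
def pts(L,z,u0,v0,k): 
    P=np.array([ray(t,u0+a/k,v0+b/k,z) for a,b in L]); return P
for n,L,z,u0,v0,k in [("brass",[(415,600),(517,605),(507,707),(405,702)],20,90,175,5),
 ("green",[(586,82),(757,82),(775,586),(600,588)],9,245,190,5),("blue",[(51,65),(224,62),(231,397),(57,401)],9,245,190,5)]:
    P=pts(L,z,u0,v0,k); ax=P[0]-P[3]+P[1]-P[2]
    print(n,P.mean(0).round(1),"edges",np.linalg.norm(P-np.roll(P,-1,0),axis=1).round(1),"ang of up-axis deg",np.degrees(np.arctan2(ax[1],ax[0])).round(2), proj(s,[*P.mean(0),z]))
for n,p,z,u0,v0,k in [("copper",(491,78),45,90,175,5),("disc",(86,78),20,425,170,4),("red",(122,303),24,425,170,4),("black",(396,414),24,425,170,4),("jar",(491,319),46,90,175,5),("turq",(663,544),46,90,175,5)]:
    P=pts([p],z,u0,v0,k)[0]; print(n,P.round(1),np.round(proj(s,[*P,z]),1))
def crop(im,u0,v0,w,h,k,n):
    cv2.imwrite(f"pics/{n}.png",cv2.resize(im[v0:v0+h,u0:u0+w],None,fx=k,fy=k,interpolation=cv2.INTER_CUBIC))
crop(t["image"],445,280,50,50,12,"V")
crop(s["image"],330,160,150,100,5,"sL");crop(s["image"],100,230,160,130,5,"sR")
E
```

```text
brass [408.5 265.4] edges [39.3 39.1 39.1 39.1] ang of up-axis deg -2.56 (np.float64(392.7584044882506), np.float64(186.18089005019718))
green [ 512.4 -121.5] edges [ 69.7 203.   69.5 203.4] ang of up-axis deg 1.84 (np.float64(272.32708041635254), np.float64(267.87802168674443))
blue [549.2  95. ] edges [ 69.7 135.6  68.9 135.7] ang of up-axis deg 2.78 (np.float64(370.0618395632681), np.float64(242.12981777400782))
copper [630.  258.7] [455.9 223.5]
disc [ 649.3 -253.1] [238.2 336. ]
red [ 534.5 -268. ] [206.  296.5]
black [ 481.8 -403.5] [124.6 307. ]
jar [535.7 253.6] [424.5 203. ]
turq [451.2 184.5] [377.4 194.7]
```

View pics/V.png

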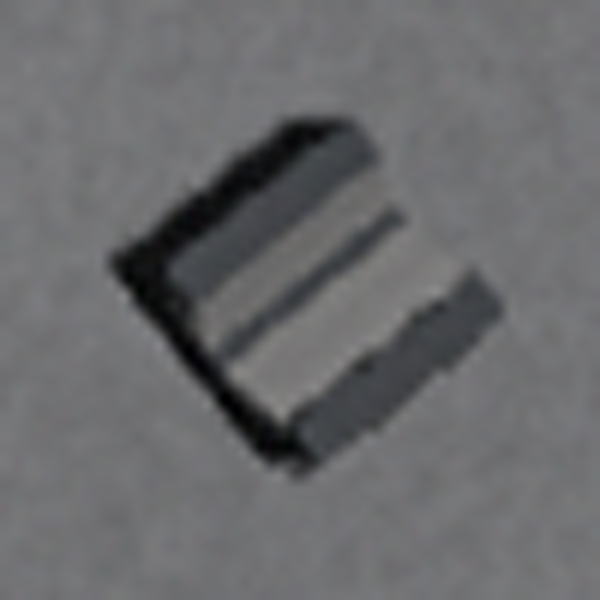

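View pics/sL.png

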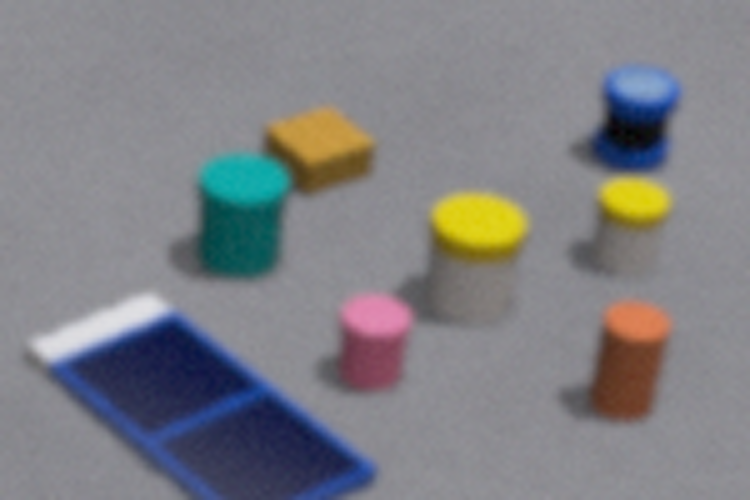

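View pics/sR.png

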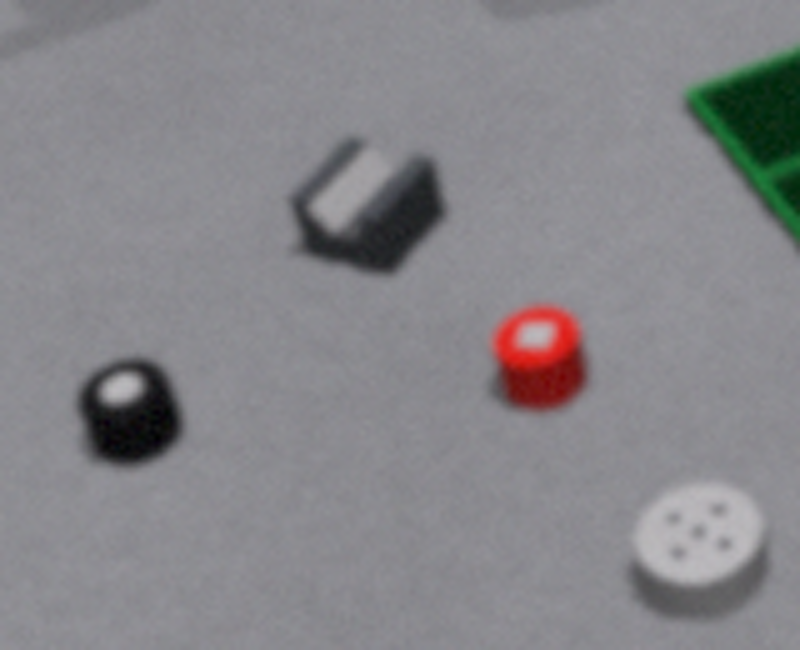

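Run:
```python
from h import *
import pickle
d=pickle.load(open("c0.pkl","rb"));t=d["top"];s=d["scene"]
L=[(170,268),(347,125),(503,305),(305,468)]
P=np.array([ray(t,445+a/12,280+b/12,30) for a,b in L]);g=P[1]-P[0]+P[2]-P[3]
print(P.mean(0),np.linalg.norm(P-np.roll(P,-1,0),axis=1),"groove deg",np.degrees(np.arctan2(g[1],g[0])))
# compartments
for n,c,a,xs in [("green",(512.4,-121.5),1.84,(67,0,-67)),("blue",(549.2,95.),182.78,(33.5,-33.5))]:
    for x in xs: print(n,x,np.round(np.array(c)+x*np.array([np.cos(np.radians(a)),np.sin(np.radians(a))]),1))
```

```text
[ 419.92245286 -297.32128477] [37.71011734 37.85324988 42.34393948 38.14626261] groove deg -51.30665365710325
green 67 [ 579.4 -119.3]
green 0 [ 512.4 -121.5]
green -67 [ 445.4 -123.7]
blue 33.5 [515.7  93.4]
blue -33.5 [582.7  96.6]
```

```bash
cat > plan.py <<'E'
# python3 plan.py "x,y,z,yawdeg" ["x,y,z,yaw" ...] [start=x,y,z,yaw]
import sys,numpy as np,math
args=sys.argv[1:]; st=[a for a in args if a.startswith("start=")]
if st: cur=np.array(list(map(float,st[0][6:].split(","))))
else:
    from plant import get_obs
    o=get_obs(); cur=np.array([*o["tool_pos"],np.degrees(o["tcp_rot"][2])])
print("from",cur.round(1))
for a in args:
    if a.startswith("start="): continue
    sp=60
    if "@" in a: a,sp=a.split("@"); sp=float(sp)
    t=np.array(list(map(float,a.split(",")))); d=t-cur
    n=max(1,math.ceil(max(np.linalg.norm(d[:3])/sp,abs(d[3])/8)-1e-3))
    X=[];R=[]
    for i in range(n):
        y=math.radians(cur[3]); s=(t-cur)/(n-i)
        w=np.round(np.array([math.cos(y)*s[0]+math.sin(y)*s[1],math.sin(y)*s[0]-math.cos(y)*s[1],-s[2]])/60,3); r=round(-s[3]/8,3)
        X.append(w.tolist());R.append([0,0,r])
        v=w*60; cur=cur+np.array([math.cos(y)*v[0]+math.sin(y)*v[1],math.sin(y)*v[0]-math.cos(y)*v[1],-v[2],-r*8])
    print(a,n);print(X);print(R)
E
python3 plan.py 400,-250,180,5 470,0,150,0 408.5,265.4,120,-2.56
```

```text
from [ 129.8 -508.4  248.2   14.3]
400,-250,180,5 7
[[0.776, -0.437, 0.162], [0.765, -0.455, 0.162], [0.754, -0.473, 0.163], [0.743, -0.49, 0.162], [0.732, -0.507, 0.163], [0.72, -0.524, 0.162], [0.707, -0.541, 0.163]]
[[0, 0, np.float64(0.166)], [0, 0, np.float64(0.166)], [0, 0, np.float64(0.166)], [0, 0, np.float64(0.166)], [0, 0, np.float64(0.167)], [0, 0, np.float64(0.166)], [0, 0, np.float64(0.167)]]
470,0,150,0 5
[[0.305, -0.81, 0.1], [0.291, -0.815, 0.1], [0.277, -0.82, 0.1], [0.262, -0.825, 0.1], [0.248, -0.828, 0.1]]
[[0, 0, np.float64(0.125)], [0, 0, np.float64(0.125)], [0, 0, np.float64(0.125)], [0, 0, np.float64(0.125)], [0, 0, np.float64(0.125)]]
408.5,265.4,120,-2.56 5
[[-0.205, -0.885, 0.1], [-0.213, -0.883, 0.1], [-0.221, -0.881, 0.1], [-0.229, -0.879, 0.1], [-0.236, -0.876, 0.1]]
[[0, 0, np.float64(0.064)], [0, 0, np.float64(0.064)], [0, 0, np.float64(0.064)], [0, 0, np.float64(0.064)], [0, 0, np.float64(0.064)]]
```

>>> {"api": "carry_out", "payload": {
  "xyz": [
    [0.776,-0.437,0.162],
    [0.765,-0.455,0.162],
    [0.754,-0.473,0.163],
    [0.743,-0.49,0.162],
    [0.732,-0.507,0.163],
    [0.72,-0.524,0.162],
    [0.707,-0.541,0.163]
  ],
  "dr": [
    [0,0,0.166],
    [0,0,0.166],
    [0,0,0.166],
    [0,0,0.166],
    [0,0,0.167],
    [0,0,0.166],
    [0,0,0.167]
  ],
  "gripper": 0.4
}}

```text
time: 1.02
tool_pos: [401.1, -248.9, 180.2]
tcp_rot: [3.141, -0.0, 0.086]
contact_force: [-0.2, -1.4, 0.2]
grip_width: 64.2
```

>>> {"api": "carry_out", "payload": {
  "xyz": [
    [0.305,-0.81,0.1],
    [0.291,-0.815,0.1],
    [0.277,-0.82,0.1],
    [0.262,-0.825,0.1],
    [0.248,-0.828,0.1]
  ],
  "dr": [
    [0,0,0.125],
    [0,0,0.125],
    [0,0,0.125],
    [0,0,0.125],
    [0,0,0.125]
  ]
}}

```text
time: 1.65
tool_pos: [470.2, 1.4, 150.2]
tcp_rot: [3.141, 0.0, -0.001]
contact_force: [0.1, 0.1, -0.3]
grip_width: 64.0
```

>>> {"api": "carry_out", "payload": {
  "xyz": [
    [-0.205,-0.885,0.1],
    [-0.213,-0.883,0.1],
    [-0.221,-0.881,0.1],
    [-0.229,-0.879,0.1],
    [-0.236,-0.876,0.1],
    [0,0,0],
    [0,0,0]
  ],
  "dr": [
    [0,0,0.064],
    [0,0,0.064],
    [0,0,0.064],
    [0,0,0.064],
    [0,0,0.064],
    [0,0,0],
    [0,0,0]
  ]
}}

```text
time: 2.52
tool_pos: [408.3, 264.9, 120.2]
tcp_rot: [3.141, 0.0, -0.044]
contact_force: [1.2, -0.3, 0.2]
grip_width: 64.0
```

```bash
cat > look.py <<'E'
import sys
from plant import get_obs, capture
from h import *
c=capture(sys.argv[1]); cv2.imwrite(f"pics/{sys.argv[2]}.png",c["image"])
import pickle; pickle.dump(c,open("last.pkl","wb"))
o=get_obs(); print({k:np.round(o[k],3) for k in("time","tool_pos","tcp_rot","contact_force","grip_width")})
E
python3 look.py wrist w1
```

```text
{'time': np.float64(2.575), 'tool_pos': array([408.623, 264.427, 120.359]), 'tcp_rot': array([ 3.141,  0.   , -0.045]), 'contact_force': array([-0.551, -0.033,  0.109]), 'grip_width': np.float64(64.105)}
```

View pics/w1.png

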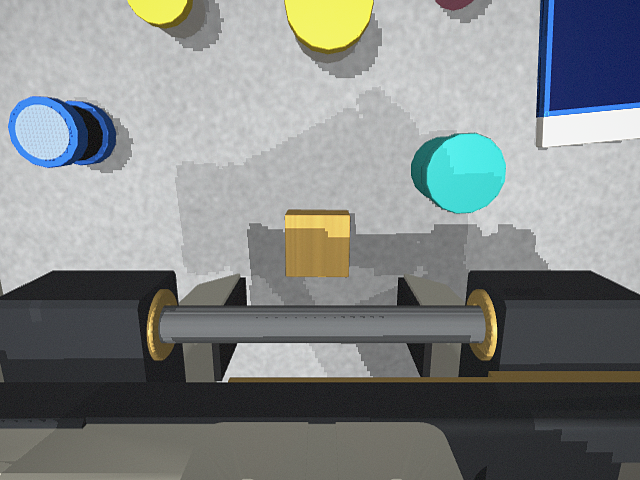

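The wrist view shows the brass block (285–350, 215–277) square to the jaws, with its centre at (317,246). I'll measure from it.

Run:
```python
from h import *
import pickle
c=pickle.load(open("last.pkl","rb"))
P=np.array([ray(c,u,v,20) for u,v in [(285.5,215),(350,215),(350,277),(285.5,277)]])
print(P.mean(0),np.linalg.norm(P-np.roll(P,-1,0),axis=1)); a=P[0]-P[3];print(np.degrees(np.arctan2(a[1],a[0])))
print("top cam est", proj(c,[408.5,265.4,20]), "tip", proj(c,[408.6,264.4,98]))
im=cv2.resize(c["image"][190:300,220:420],None,fx=4,fy=4,interpolation=cv2.INTER_CUBIC);cv2.imwrite("pics/w1c.png",im)
```

```text
[409.97000521 266.04070453] [39.02021403 39.64410687 40.6070468  39.652555  ]
-3.7363776027612734
top cam est (np.float64(318.891032883978), np.float64(248.86791013037634)) tip (np.float64(319.95324339490946), np.float64(297.5105272041505))
```

View pics/w1c.png

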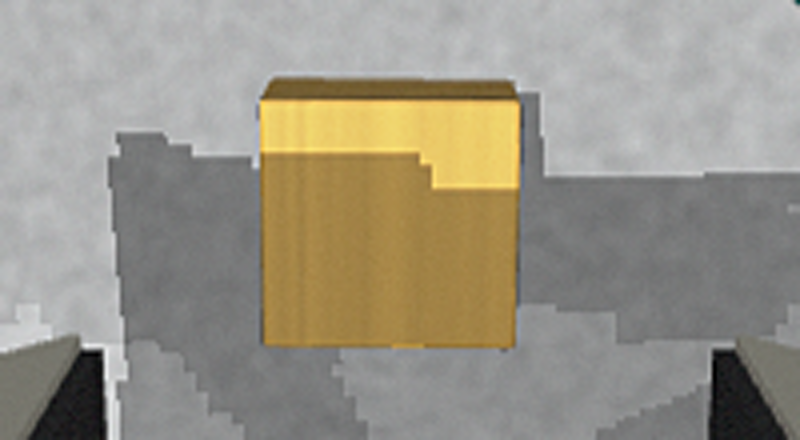

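>>> {"api": "carry_out", "payload": {
  "xyz": [
    [0.01,-0.02,0.7],
    [0,0,0.6],
    [0,0,0.17],
    [0,0,0]
  ],
  "dr": [
    [0,0,0],
    [0,0,0],
    [0,0,0],
    [0,0,0]
  ]
}}

```text
time: 3.08
tool_pos: [409.6, 265.5, 32.4]
tcp_rot: [3.141, 0.0, -0.046]
contact_force: [0.7, -0.6, 0.0]
grip_width: 64.1
```

>>> {"api": "carry_out", "payload": {
  "xyz": [
    [0,0,0],
    [0,0,0],
    [0,0,0],
    [0,0,0],
    [0,0,0],
    [0,0,0]
  ],
  "dr": [
    [0,0,0],
    [0,0,0],
    [0,0,0],
    [0,0,0],
    [0,0,0],
    [0,0,0]
  ],
  "gripper": -1
}}

```text
time: 3.82
tool_pos: [409.6, 266.6, 33.0]
tcp_rot: [-3.141, -0.001, -0.044]
contact_force: [-0.0, 0.1, 6.0]
grip_width: 39.6
```

```bash
python3 plan.py start=409.6,266,32.5,-2.56 410,266,110,-2.56@50 579.4,-119.3,110,1.84@55 579.4,-119.3,50,1.84@40
```

```text
from [409.6 266.   32.5  -2.6]
410,266,110,-2.56 2
[[0.003, -0.0, -0.646], [0.004, -0.0, -0.646]]
[[0, 0, np.float64(-0.0)], [0, 0, np.float64(-0.0)]]
579.4,-119.3,110,1.84 8
[[0.388, 0.786, 0.0], [0.381, 0.79, 0.0], [0.373, 0.793, 0.0], [0.366, 0.797, 0.0], [0.358, 0.801, 0.0], [0.35, 0.804, 0.0], [0.342, 0.807, 0.0], [0.335, 0.81, 0.0]]
[[0, 0, np.float64(-0.069)], [0, 0, np.float64(-0.069)], [0, 0, np.float64(-0.069)], [0, 0, np.float64(-0.069)], [0, 0, np.float64(-0.068)], [0, 0, np.float64(-0.069)], [0, 0, np.float64(-0.068)], [0, 0, np.float64(-0.069)]]
579.4,-119.3,50,1.84 2
[[-0.0, 0.0, 0.5], [-0.0, 0.0, 0.5]]
[[0, 0, np.float64(0.0)], [0, 0, np.float64(0.0)]]
```

>>> {"api": "carry_out", "payload": {
  "xyz": [
    [0,0,-0.4],
    [0,0,-0.9],
    [0,0,0]
  ],
  "dr": [
    [0,0,0],
    [0,0,0],
    [0,0,0]
  ]
}}

```text
time: 4.2
tool_pos: [411.1, 267.2, 113.4]
tcp_rot: [-3.138, -0.007, -0.044]
contact_force: [-0.3, 0.4, -2.9]
grip_width: 39.7
```

>>> {"api": "carry_out", "payload": {
  "xyz": [
    [0.388,0.786,0.0],
    [0.381,0.79,0.0],
    [0.373,0.793,0.0],
    [0.366,0.797,0.0],
    [0.358,0.801,0.0],
    [0.35,0.804,0.0],
    [0.342,0.807,0.0],
    [0.335,0.81,0.0]
  ],
  "dr": [
    [0,0,-0.069],
    [0,0,-0.069],
    [0,0,-0.069],
    [0,0,-0.069],
    [0,0,-0.068],
    [0,0,-0.069],
    [0,0,-0.068],
    [0,0,-0.069]
  ]
}}

```text
time: 5.2
tool_pos: [578.1, -120.4, 108.4]
tcp_rot: [-3.141, 0.003, 0.032]
contact_force: [0.6, -0.1, -3.3]
grip_width: 39.7
```

>>> {"api": "carry_out", "payload": {
  "xyz": [
    [0,0,0],
    [0,0,0],
    [0,0,0]
  ],
  "dr": [
    [0,0,0],
    [0,0,0],
    [0,0,0]
  ]
}}

```text
time: 5.58
tool_pos: [577.8, -117.6, 109.6]
tcp_rot: [-3.141, 0.002, 0.033]
contact_force: [-0.4, 0.9, -3.3]
grip_width: 39.4
```

```bash
python3 look.py wrist w2
```

```text
{'time': np.float64(5.625), 'tool_pos': array([ 578.032, -117.647,  109.926]), 'tcp_rot': array([-3.141e+00,  1.000e-03,  3.400e-02]), 'contact_force': array([ 0.535,  0.469, -1.344]), 'grip_width': np.float64(39.504)}
```

View pics/w2.png

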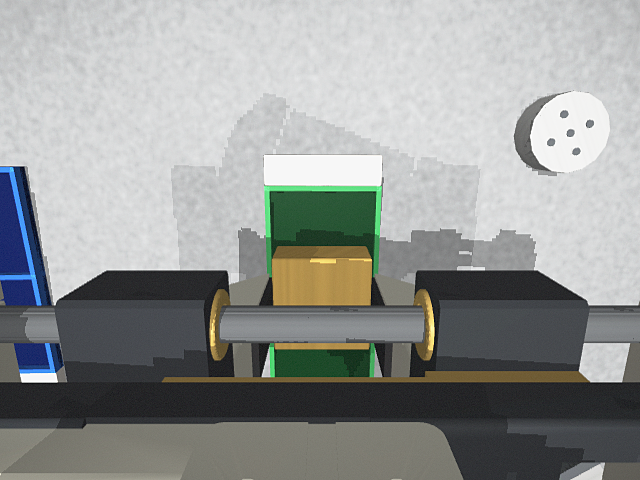

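Block held level over the tray. The green tray's white-end rim corners are at about (264,187) and (382,187), and the disc is at (570,133).

Run:
```python
from h import *
import pickle
c=pickle.load(open("last.pkl","rb"))
A=ray(c,264.5,187,9);B=ray(c,382,187,9);print(A,B,np.linalg.norm(A-B))
e=A-B; yaw=np.arctan2(e[1],e[0])-np.pi/2; print(np.degrees(yaw)); m=(A+B)/2
for x in(67,0,-67): print(x, m+(x-102)*np.array([np.cos(yaw),np.sin(yaw)]))
print("disc",ray(c,570,132.5,20))
```

```text
[614.71622471 -83.42239527] [ 617.12452578 -153.32190863] 69.94098856982399
1.9732744930538983
67 [ 580.94113034 -119.57731847]
0 [ 513.98086154 -121.88435151]
-67 [ 447.02059273 -124.19138455]
disc [ 651.67350193 -252.45224774]
```

>>> {"api": "carry_out", "payload": {
  "xyz": [
    [0.035,0.03,0.5],
    [0,0,0.5],
    [0,0,0.1],
    [0,0,0.05],
    [0,0,0]
  ],
  "dr": [
    [0,0,0],
    [0,0,0],
    [0,0,0],
    [0,0,0],
    [0,0,0]
  ]
}}

```text
time: 6.25
tool_pos: [581.4, -120.7, 42.3]
tcp_rot: [3.141, -0.002, 0.032]
contact_force: [-0.4, 0.2, -2.3]
grip_width: 39.4
```

```bash
python3 look.py wrist w3
```

```text
{'time': np.float64(6.3), 'tool_pos': array([ 581.357, -120.79 ,   42.391]), 'tcp_rot': array([ 3.141e+00, -2.000e-03,  3.200e-02]), 'contact_force': array([ 0.317,  0.221, -2.256]), 'grip_width': np.float64(39.427)}
```

View pics/w3.png

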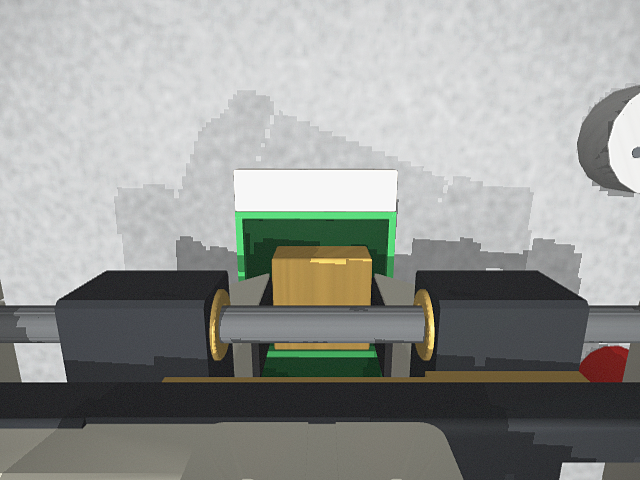

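>>> {"api": "carry_out", "payload": {
  "xyz": [
    [-0.01,-0.025,0.05],
    [0,0,0.025],
    [0,0,0]
  ],
  "dr": [
    [0,0,0],
    [0,0,0],
    [0,0,0]
  ]
}}

```text
time: 6.68
tool_pos: [580.0, -119.1, 37.1]
tcp_rot: [-3.142, -0.0, 0.032]
contact_force: [-0.9, 1.9, 1.2]
grip_width: 39.7
```

>>> {"api": "carry_out", "payload": {
  "xyz": [
    [0,0,0.015],
    [0,0,0]
  ],
  "dr": [
    [0,0,0],
    [0,0,0]
  ]
}}

```text
time: 6.92
tool_pos: [580.1, -119.2, 37.0]
tcp_rot: [3.142, -0.0, 0.032]
contact_force: [-2.9, 1.6, 8.6]
grip_width: 39.6
```

>>> {"api": "carry_out", "payload": {
  "xyz": [
    [0,0,0],
    [0,0,0],
    [0,0,0],
    [0,0,0]
  ],
  "dr": [
    [0,0,0],
    [0,0,0],
    [0,0,0],
    [0,0,0]
  ],
  "gripper": 0.4
}}

```text
time: 7.42
tool_pos: [580.1, -119.3, 35.7]
tcp_rot: [3.142, 0.0, 0.032]
contact_force: [0.0, -0.3, 0.0]
grip_width: 64.2
```

```bash
python3 plan.py start=580,-119.2,36.8,1.84 580,-119,100,1.84@40 421,-297,110,38.7@55; python3 plan.py start=580,-119.2,36.8,1.84  580,-119,100,1.84@40 421,-297,110,-51.3@55|tail -3
```

```text
from [ 580.  -119.2   36.8    1.8]
580,-119,100,1.84 2
[[0.0, -0.002, -0.527], [0.0, -0.001, -0.526]]
[[0, 0, np.float64(-0.0)], [0, 0, np.float64(-0.0)]]
421,-297,110,38.7 5
[[-0.549, 0.576, -0.033], [-0.618, 0.501, -0.033], [-0.677, 0.417, -0.034], [-0.725, 0.327, -0.033], [-0.762, 0.231, -0.034]]
[[0, 0, np.float64(-0.922)], [0, 0, np.float64(-0.921)], [0, 0, np.float64(-0.922)], [0, 0, np.float64(-0.921)], [0, 0, np.float64(-0.922)]]
421,-297,110,-51.3 7
[[-0.392, 0.411, -0.024], [-0.334, 0.46, -0.024], [-0.271, 0.5, -0.024], [-0.202, 0.531, -0.024], [-0.13, 0.553, -0.024], [-0.056, 0.565, -0.024], [0.019, 0.568, -0.023]]
[[0, 0, np.float64(0.949)], [0, 0, np.float64(0.949)], [0, 0, np.float64(0.949)], [0, 0, np.float64(0.949)], [0, 0, np.float64(0.949)], [0, 0, np.float64(0.949)], [0, 0, np.float64(0.949)]]
```

>>> {"api": "carry_out", "payload": {
  "xyz": [
    [0,0,-0.4],
    [0,0,-0.7]
  ],
  "dr": [
    [0,0,0],
    [0,0,0]
  ]
}}

```text
time: 7.68
tool_pos: [579.0, -119.0, 101.0]
tcp_rot: [-3.14, 0.004, 0.032]
contact_force: [1.2, 0.3, 1.0]
grip_width: 64.2
```

>>> {"api": "carry_out", "payload": {
  "xyz": [
    [-0.392,0.411,-0.024],
    [-0.334,0.46,-0.024],
    [-0.271,0.5,-0.024],
    [-0.202,0.531,-0.024],
    [-0.13,0.553,-0.024],
    [-0.056,0.565,-0.024],
    [0.019,0.568,-0.023],
    [0,0,0]
  ],
  "dr": [
    [0,0,0.949],
    [0,0,0.949],
    [0,0,0.949],
    [0,0,0.949],
    [0,0,0.949],
    [0,0,0.949],
    [0,0,0.949],
    [0,0,0]
  ]
}}

```text
time: 8.68
tool_pos: [420.0, -298.8, 112.1]
tcp_rot: [3.141, -0.0, -0.899]
contact_force: [-0.1, 0.8, -0.6]
grip_width: 64.3
```

>>> {"api": "carry_out", "payload": {
  "xyz": [
    [0,0,0]
  ],
  "dr": [
    [0,0,0]
  ]
}}

```text
time: 8.8
tool_pos: [421.3, -297.0, 111.9]
tcp_rot: [-3.141, -0.0, -0.895]
contact_force: [0.7, -0.1, 0.9]
grip_width: 64.5
```

```bash
python3 look.py wrist w4; python3 look.py top t4;python3 look.py wrist w4
```

```text
{'time': np.float64(8.85), 'tool_pos': array([ 421.474, -296.719,  111.89 ]), 'tcp_rot': array([-3.141, -0.   , -0.894]), 'contact_force': array([ 0.289, -0.573, -0.546]), 'grip_width': np.float64(64.358)}
{'time': np.float64(8.9), 'tool_pos': array([ 421.578, -296.545,  111.866]), 'tcp_rot': array([-3.141,  0.   , -0.894]), 'contact_force': array([-0.733,  0.304,  0.881]), 'grip_width': np.float64(64.445)}
{'time': np.float64(8.95), 'tool_pos': array([ 421.606, -296.477,  111.842]), 'tcp_rot': array([-3.142,  0.   , -0.894]), 'contact_force': array([0.517, 0.973, 0.79 ]), 'grip_width': np.float64(64.111)}
```

View pics/w4.png

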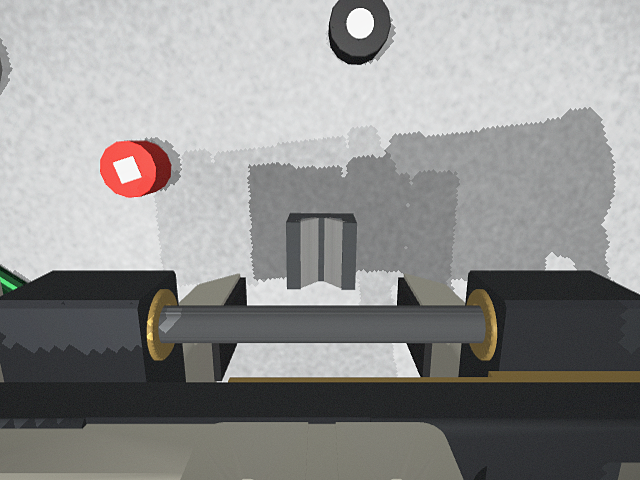

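View pics/t4.png

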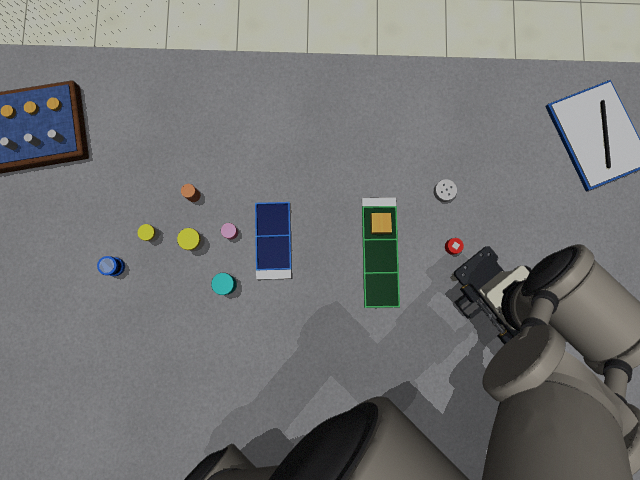

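The brass block sits in the compartment at (381,223) in the top view. In the wrist view the V-block (287–356, 221–288) has its groove along tool x, centred between the jaws.

```bash
python3 - <<'E'
from h import *
import pickle
c=pickle.load(open("last.pkl","rb"))
P=np.array([ray(c,u,v,30) for u,v in [(287,221.5),(356.5,221.5),(355.5,289),(287,289)]])
print(P.mean(0),np.linalg.norm(P-np.roll(P,-1,0),axis=1)); a=P[0]-P[3];print(np.degrees(np.arctan2(a[1],a[0])))
E
python3 plan.py 421,-297,34,-51.3@50
```

```text
[ 422.21371719 -298.32973582] [38.93714924 40.29071159 40.09385948 40.30602359]
-52.38124066765994
from [ 421.6 -296.5  111.8  -51.2]
421,-297,34,-51.3 2
[[0.0, 0.007, 0.649], [0.0, 0.006, 0.648]]
[[0, 0, np.float64(0.006)], [0, 0, np.float64(0.007)]]
```

>>> {"api": "carry_out", "payload": {
  "xyz": [
    [0.018,0.012,0.6],
    [0,0,0.6],
    [0,0,0.1],
    [0,0,0]
  ],
  "dr": [
    [0,0,0],
    [0,0,0],
    [0,0,0],
    [0,0,0]
  ]
}}

```text
time: 9.45
tool_pos: [421.7, -298.4, 34.3]
tcp_rot: [3.142, -0.0, -0.895]
contact_force: [0.4, 1.0, 0.4]
grip_width: 64.0
```

>>> {"api": "carry_out", "payload": {
  "xyz": [
    [0,0,0],
    [0,0,0],
    [0,0,0],
    [0,0,0],
    [0,0,0]
  ],
  "dr": [
    [0,0,0],
    [0,0,0],
    [0,0,0],
    [0,0,0],
    [0,0,0]
  ],
  "gripper": -1
}}

```text
time: 10.07
tool_pos: [421.6, -298.7, 34.7]
tcp_rot: [-3.141, -0.002, -0.896]
contact_force: [1.1, 2.0, 6.2]
grip_width: 39.6
```

>>> {"api": "carry_out", "payload": {
  "xyz": [
    [0,0,-0.3],
    [0,0,-0.9],
    [0,0,-0.1]
  ],
  "dr": [
    [0,0,0],
    [0,0,0],
    [0,0,0]
  ]
}}

```text
time: 10.45
tool_pos: [422.5, -299.8, 114.9]
tcp_rot: [-3.141, -0.006, -0.895]
contact_force: [-0.2, -0.7, -2.8]
grip_width: 39.6
```

```bash
python3 plan.py 513.4,-121.7,112,1.84@55
```

```text
from [ 422.5 -299.8  114.9  -51.3]
513.4,-121.7,112,1.84 7
[[-0.196, -0.434, 0.007], [-0.136, -0.456, 0.007], [-0.075, -0.47, 0.007], [-0.012, -0.476, 0.007], [0.051, -0.474, 0.007], [0.112, -0.463, 0.007], [0.173, -0.443, 0.006]]
[[0, 0, np.float64(-0.949)], [0, 0, np.float64(-0.949)], [0, 0, np.float64(-0.949)], [0, 0, np.float64(-0.949)], [0, 0, np.float64(-0.949)], [0, 0, np.float64(-0.949)], [0, 0, np.float64(-0.948)]]
```

>>> {"api": "carry_out", "payload": {
  "xyz": [
    [-0.196,-0.434,0.007],
    [-0.136,-0.456,0.007],
    [-0.075,-0.47,0.007],
    [-0.012,-0.476,0.007],
    [0.051,-0.474,0.007],
    [0.112,-0.463,0.007],
    [0.173,-0.443,0.006],
    [0,0,0]
  ],
  "dr": [
    [0,0,-0.949],
    [0,0,-0.949],
    [0,0,-0.949],
    [0,0,-0.949],
    [0,0,-0.949],
    [0,0,-0.949],
    [0,0,-0.948],
    [0,0,0]
  ]
}}

```text
time: 11.45
tool_pos: [511.9, -118.6, 107.7]
tcp_rot: [-3.141, 0.002, 0.035]
contact_force: [-0.1, 0.2, -2.0]
grip_width: 39.8
```

>>> {"api": "carry_out", "payload": {
  "xyz": [
    [0,0,0.3],
    [0,0,0.3],
    [0,0,0],
    [0,0,0]
  ],
  "dr": [
    [0,0,0],
    [0,0,0],
    [0,0,0],
    [0,0,0]
  ]
}}

```text
time: 11.95
tool_pos: [512.0, -120.9, 73.2]
tcp_rot: [3.141, 0.0, 0.031]
contact_force: [-0.0, 0.4, -2.9]
grip_width: 40.0
```

```bash
python3 look.py wrist w5;python3 plan.py 513.4,-121.7,42,1.84@50
```

```text
{'time': np.float64(12.0), 'tool_pos': array([ 512.298, -120.877,   73.49 ]), 'tcp_rot': array([ 3.141e+00, -1.000e-03,  3.100e-02]), 'contact_force': array([-0.303,  0.363, -2.283]), 'grip_width': np.float64(39.41)}
from [ 512.3 -120.9   73.5    1.8]
513.4,-121.7,42,1.84 1
[[0.018, 0.014, 0.525]]
[[0, 0, np.float64(-0.007)]]
```

View pics/w5.png

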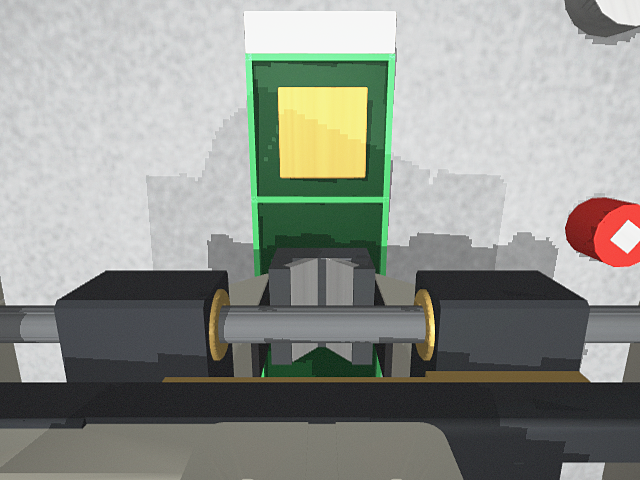

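Brass block flat in its compartment (278–367, 86–178). The V-block is over the middle one.

>>> {"api": "carry_out", "payload": {
  "xyz": [
    [0.018,0.0,0.3],
    [0,0,0.2],
    [0,0,0.05],
    [0,0,0]
  ],
  "dr": [
    [0,0,0],
    [0,0,0],
    [0,0,0],
    [0,0,0]
  ]
}}

```text
time: 12.5
tool_pos: [513.3, -120.4, 40.2]
tcp_rot: [3.141, -0.0, 0.032]
contact_force: [-0.2, 0.4, -2.6]
grip_width: 39.7
```

>>> {"api": "carry_out", "payload": {
  "xyz": [
    [0,0,0.025],
    [0,0,0]
  ],
  "dr": [
    [0,0,0],
    [0,0,0]
  ]
}}

```text
time: 12.75
tool_pos: [513.4, -120.4, 38.8]
tcp_rot: [3.141, -0.0, 0.032]
contact_force: [-1.3, 0.8, -1.7]
grip_width: 40.1
```

>>> {"api": "carry_out", "payload": {
  "xyz": [
    [0,0,0.02],
    [0,0,0]
  ],
  "dr": [
    [0,0,0],
    [0,0,0]
  ]
}}

```text
time: 13.0
tool_pos: [513.3, -120.4, 38.7]
tcp_rot: [3.141, -0.001, 0.032]
contact_force: [-4.0, 0.8, 9.8]
grip_width: 39.6
```

>>> {"api": "carry_out", "payload": {
  "xyz": [
    [0,0,0],
    [0,0,0],
    [0,0,0],
    [0,0,0]
  ],
  "dr": [
    [0,0,0],
    [0,0,0],
    [0,0,0],
    [0,0,0]
  ],
  "gripper": 0.4
}}

```text
time: 13.5
tool_pos: [513.2, -120.4, 37.2]
tcp_rot: [3.142, 0.0, 0.032]
contact_force: [-0.5, 0.1, 0.2]
grip_width: 64.2
```

>>> {"api": "carry_out", "payload": {
  "xyz": [
    [0,0,-0.4],
    [0,0,-0.9]
  ],
  "dr": [
    [0,0,0],
    [0,0,0]
  ]
}}

```text
time: 13.75
tool_pos: [511.7, -119.9, 114.1]
tcp_rot: [-3.139, 0.005, 0.032]
contact_force: [1.0, 0.2, 0.1]
grip_width: 64.3
```

```bash
python3 plan.py start=513.3,-120.4,116,1.84 631,258.9,120,1.84@55
```

```text
from [ 513.3 -120.4  116.     1.8]
631,258.9,120,1.84 8
[[0.27, -0.782, -0.008], [0.271, -0.782, -0.008], [0.27, -0.782, -0.008], [0.271, -0.782, -0.009], [0.27, -0.782, -0.008], [0.271, -0.782, -0.009], [0.27, -0.782, -0.008], [0.271, -0.781, -0.009]]
[[0, 0, np.float64(-0.0)], [0, 0, np.float64(-0.0)], [0, 0, np.float64(-0.0)], [0, 0, np.float64(-0.0)], [0, 0, np.float64(-0.0)], [0, 0, np.float64(-0.0)], [0, 0, np.float64(-0.0)], [0, 0, np.float64(-0.0)]]
```

>>> {"api": "carry_out", "payload": {
  "xyz": [
    [0.27,-0.782,-0.01],
    [0.27,-0.782,-0.01],
    [0.27,-0.782,-0.01],
    [0.27,-0.782,-0.01],
    [0.27,-0.782,-0.01],
    [0.27,-0.782,-0.01],
    [0.27,-0.782,-0.01],
    [0.27,-0.782,-0.01]
  ],
  "dr": [
    [0,0,0],
    [0,0,0],
    [0,0,0],
    [0,0,0],
    [0,0,0],
    [0,0,0],
    [0,0,0],
    [0,0,0]
  ]
}}

```text
time: 14.75
tool_pos: [631.0, 260.5, 119.9]
tcp_rot: [3.141, 0.0, 0.032]
contact_force: [0.7, -0.6, 0.3]
grip_width: 64.2
```

>>> {"api": "carry_out", "payload": {
  "xyz": [
    [0,0,0],
    [0,0,0],
    [0,0,0],
    [0,0,0]
  ],
  "dr": [
    [0,0,0],
    [0,0,0],
    [0,0,0],
    [0,0,0]
  ]
}}

```text
time: 15.25
tool_pos: [630.8, 257.7, 120.3]
tcp_rot: [3.141, 0.0, 0.03]
contact_force: [0.2, -0.1, -0.2]
grip_width: 64.1
```

```bash
python3 look.py top t6; python3 look.py wrist w6
```

```text
{'time': np.float64(15.3), 'tool_pos': array([630.86 , 257.929, 120.373]), 'tcp_rot': array([ 3.141, -0.   ,  0.031]), 'contact_force': array([-0.284,  0.408,  0.335]), 'grip_width': np.float64(64.27)}
{'time': np.float64(15.35), 'tool_pos': array([630.847, 258.133, 120.329]), 'tcp_rot': array([ 3.141, -0.   ,  0.031]), 'contact_force': array([-0.073,  0.541,  0.749]), 'grip_width': np.float64(64.452)}
```

View pics/w6.png

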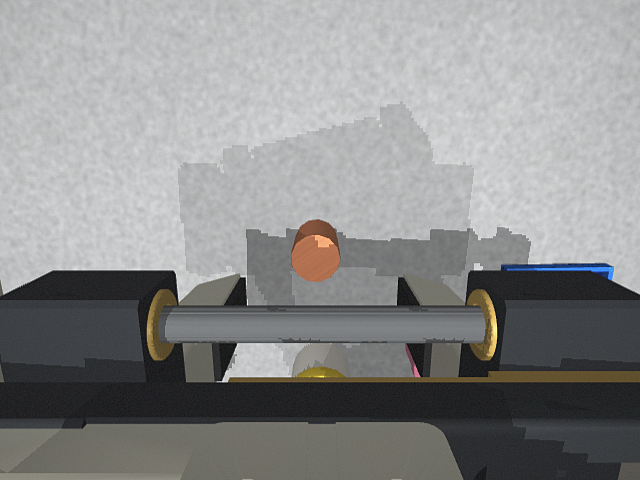

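View pics/t6.png

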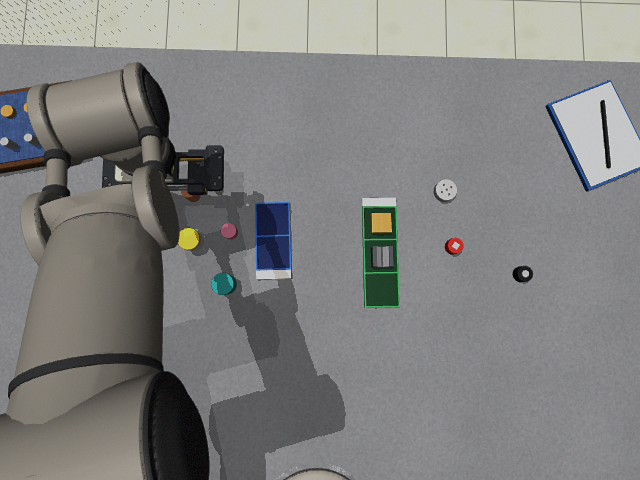

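V-block is in the middle compartment at (382,257) in the top view. The copper bar's top is at (316,258) in the wrist view, between the jaws.

Run:
```python
from h import *
import pickle
c=pickle.load(open("last.pkl","rb"))
print(ray(c,316,258,45),proj(c,[631,258.5,45]))
```

```text
[632.59013599 259.91723054] (np.float64(318.46227839385693), np.float64(260.8104480923244))
```

Go to (631.8, 259.3), TCP z about 35.

>>> {"api": "carry_out", "payload": {
  "xyz": [
    [0.015,-0.02,0.6],
    [0,0,0.6],
    [0,0,0.22],
    [0,0,0]
  ],
  "dr": [
    [0,0,0],
    [0,0,0],
    [0,0,0],
    [0,0,0]
  ]
}}

```text
time: 15.85
tool_pos: [631.4, 259.9, 34.5]
tcp_rot: [3.141, 0.001, 0.032]
contact_force: [-0.5, 0.4, 0.3]
grip_width: 64.3
```

>>> {"api": "carry_out", "payload": {
  "xyz": [
    [0,0,0],
    [0,0,0],
    [0,0,0],
    [0,0,0],
    [0,0,0],
    [0,0,0],
    [0,0,0]
  ],
  "dr": [
    [0,0,0],
    [0,0,0],
    [0,0,0],
    [0,0,0],
    [0,0,0],
    [0,0,0],
    [0,0,0]
  ],
  "gripper": -1
}}

```text
time: 16.73
tool_pos: [631.8, 260.4, 35.4]
tcp_rot: [-3.141, -0.001, 0.032]
contact_force: [0.8, 0.6, 4.0]
grip_width: 27.1
```

>>> {"api": "carry_out", "payload": {
  "xyz": [
    [0,0,-0.3],
    [0,0,-0.9],
    [0,0,-0.2]
  ],
  "dr": [
    [0,0,0],
    [0,0,0],
    [0,0,0]
  ]
}}

```text
time: 17.1
tool_pos: [633.6, 260.5, 123.6]
tcp_rot: [-3.14, -0.007, 0.032]
contact_force: [0.6, 0.1, -3.1]
grip_width: 27.5
```

```bash
python3 plan.py 560,50,122,1.84@55 446.2,-123.9,110,1.84@52
```

```text
from [633.6 260.5 123.6   1.8]
560,50,122,1.84 5
[[-0.268, 0.694, 0.005], [-0.267, 0.693, 0.005], [-0.268, 0.694, 0.005], [-0.267, 0.693, 0.006], [-0.268, 0.694, 0.005]]
[[0, 0, np.float64(-0.0)], [0, 0, np.float64(-0.0)], [0, 0, np.float64(-0.001)], [0, 0, np.float64(-0.0)], [0, 0, np.float64(-0.001)]]
446.2,-123.9,110,1.84 5
[[-0.398, 0.567, 0.04], [-0.398, 0.567, 0.04], [-0.398, 0.567, 0.04], [-0.397, 0.567, 0.04], [-0.398, 0.568, 0.04]]
[[0, 0, np.float64(0.0)], [0, 0, np.float64(0.0)], [0, 0, np.float64(0.0)], [0, 0, np.float64(0.0)], [0, 0, np.float64(0.0)]]
```

>>> {"api": "carry_out", "payload": {
  "xyz": [
    [-0.26,0.694,0.005],
    [-0.26,0.693,0.005],
    [-0.26,0.694,0.005],
    [-0.26,0.693,0.006],
    [-0.26,0.694,0.005]
  ],
  "dr": [
    [0,0,0],
    [0,0,0],
    [0,0,0],
    [0,0,0],
    [0,0,0]
  ]
}}

```text
time: 17.73
tool_pos: [559.1, 48.3, 116.8]
tcp_rot: [3.141, 0.001, 0.032]
contact_force: [0.4, -0.3, -2.3]
grip_width: 27.5
```

>>> {"api": "carry_out", "payload": {
  "xyz": [
    [-0.398,0.567,0.04],
    [-0.398,0.567,0.04],
    [-0.398,0.567,0.04],
    [-0.397,0.567,0.04],
    [-0.398,0.567,0.04],
    [0,0,0],
    [0,0,0],
    [0,0,0]
  ],
  "dr": [
    [0,0,0],
    [0,0,0],
    [0,0,0],
    [0,0,0],
    [0,0,0],
    [0,0,0],
    [0,0,0],
    [0,0,0]
  ]
}}

```text
time: 18.73
tool_pos: [446.8, -123.5, 105.3]
tcp_rot: [-3.142, -0.0, 0.033]
contact_force: [-0.3, -0.2, -3.2]
grip_width: 27.0
```

```bash
python3 look.py wrist w7;python3 plan.py 446.2,-123.3,60,1.84@50
```

```text
{'time': np.float64(18.775), 'tool_pos': array([ 446.798, -123.414,  105.322]), 'tcp_rot': array([ 3.142, -0.   ,  0.033]), 'contact_force': array([ 0.494,  0.385, -2.438]), 'grip_width': np.float64(27.421)}
from [ 446.8 -123.4  105.3    1.9]
446.2,-123.3,60,1.84 1
[[-0.01, -0.002, 0.755]]
[[0, 0, np.float64(0.008)]]
```

View pics/w7.png

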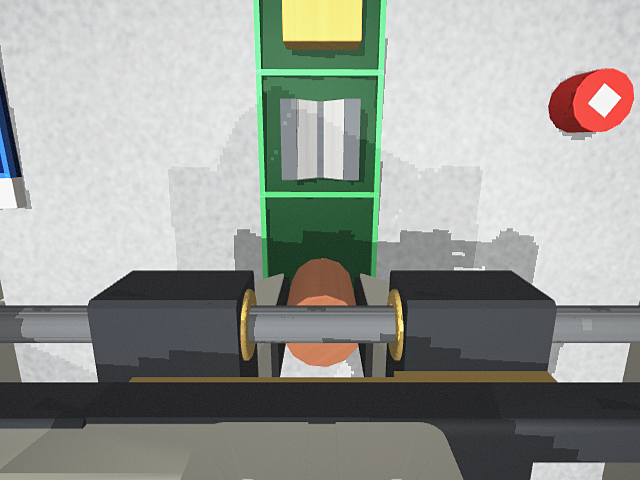

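V-block flat in the middle, centred at (320,140), and the copper bar is over the last compartment. Lowering.

>>> {"api": "carry_out", "payload": {
  "xyz": [
    [0,0,0.45],
    [0,0,0.4],
    [0,0,0.15],
    [0,0,0.05],
    [0,0,0]
  ],
  "dr": [
    [0,0,0],
    [0,0,0],
    [0,0,0],
    [0,0,0],
    [0,0,0]
  ]
}}

```text
time: 19.4
tool_pos: [446.9, -124.1, 42.8]
tcp_rot: [3.141, -0.001, 0.032]
contact_force: [0.3, -0.9, -2.5]
grip_width: 27.4
```

>>> {"api": "carry_out", "payload": {
  "xyz": [
    [0,0,0.025],
    [0,0,0]
  ],
  "dr": [
    [0,0,0],
    [0,0,0]
  ]
}}

```text
time: 19.65
tool_pos: [446.6, -124.2, 41.2]
tcp_rot: [3.141, -0.001, 0.032]
contact_force: [0.5, 0.2, -1.7]
grip_width: 27.2
```

>>> {"api": "carry_out", "payload": {
  "xyz": [
    [0,0,0.03],
    [0,0,0]
  ],
  "dr": [
    [0,0,0],
    [0,0,0]
  ]
}}

```text
time: 19.9
tool_pos: [446.6, -124.3, 39.3]
tcp_rot: [3.141, -0.001, 0.032]
contact_force: [-0.0, -0.5, 1.3]
grip_width: 27.6
```

>>> {"api": "carry_out", "payload": {
  "xyz": [
    [0,0,0.012],
    [0,0,0]
  ],
  "dr": [
    [0,0,0],
    [0,0,0]
  ]
}}

```text
time: 20.15
tool_pos: [446.7, -124.3, 39.3]
tcp_rot: [3.141, -0.001, 0.032]
contact_force: [-2.9, 1.3, 10.5]
grip_width: 27.0
```

>>> {"api": "carry_out", "payload": {
  "xyz": [
    [0,0,0],
    [0,0,0],
    [0,0,0],
    [0,0,0]
  ],
  "dr": [
    [0,0,0],
    [0,0,0],
    [0,0,0],
    [0,0,0]
  ],
  "gripper": 0.2
}}

```text
time: 20.65
tool_pos: [446.4, -124.1, 38.2]
tcp_rot: [3.142, 0.0, 0.032]
contact_force: [0.3, -0.3, 0.7]
grip_width: 54.8
```

>>> {"api": "carry_out", "payload": {
  "xyz": [
    [0,0,-0.3],
    [0,0,-0.9],
    [0,0,-0.3]
  ],
  "dr": [
    [0,0,0],
    [0,0,0],
    [0,0,0]
  ]
}}

```text
time: 21.02
tool_pos: [447.6, -124.6, 130.9]
tcp_rot: [3.14, -0.004, 0.032]
contact_force: [-0.5, 0.3, -0.4]
grip_width: 55.2
```

```bash
python3 plan.py start=446.6,-124.3,129,1.84 650.5,-252.7,120,1.84@50
```

```text
from [ 446.6 -124.3  129.     1.8]
650.5,-252.7,120,1.84 5
[[0.666, 0.45, 0.03], [0.665, 0.45, 0.03], [0.666, 0.449, 0.03], [0.665, 0.45, 0.03], [0.666, 0.449, 0.03]]
[[0, 0, np.float64(-0.0)], [0, 0, np.float64(-0.0)], [0, 0, np.float64(-0.0)], [0, 0, np.float64(-0.0)], [0, 0, np.float64(-0.0)]]
```

>>> {"api": "carry_out", "payload": {
  "xyz": [
    [0.666,0.45,0.03],
    [0.666,0.45,0.03],
    [0.666,0.45,0.03],
    [0.666,0.45,0.03],
    [0.666,0.45,0.03],
    [0,0,0],
    [0,0,0],
    [0,0,0]
  ],
  "dr": [
    [0,0,0],
    [0,0,0],
    [0,0,0],
    [0,0,0],
    [0,0,0],
    [0,0,0],
    [0,0,0],
    [0,0,0]
  ],
  "gripper": 0.5
}}

```text
time: 22.02
tool_pos: [649.7, -251.9, 119.7]
tcp_rot: [-3.141, 0.001, 0.032]
contact_force: [0.2, 0.0, 0.7]
grip_width: 68.7
```

```bash
python3 look.py top t8; python3 look.py wrist w8
```

```text
{'time': np.float64(22.075), 'tool_pos': array([ 649.835, -252.024,  119.946]), 'tcp_rot': array([3.142, 0.   , 0.032]), 'contact_force': array([0.069, 0.67 , 0.143]), 'grip_width': np.float64(68.606)}
{'time': np.float64(22.125), 'tool_pos': array([ 649.996, -252.146,  120.084]), 'tcp_rot': array([ 3.141, -0.   ,  0.032]), 'contact_force': array([-0.18 , -0.328,  1.243]), 'grip_width': np.float64(68.903)}
```

View pics/w8.png

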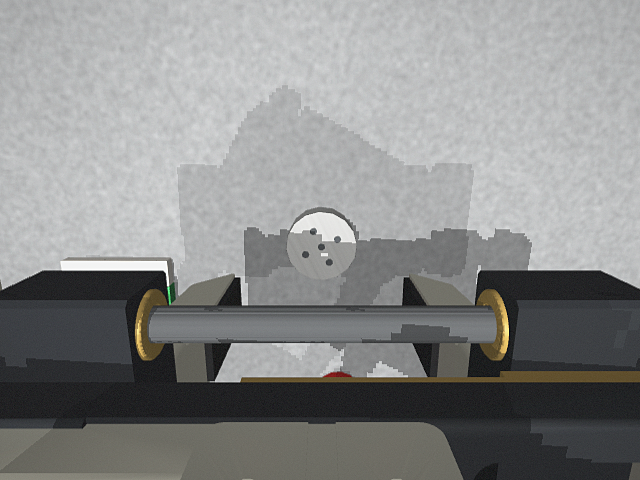

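View pics/t8.png

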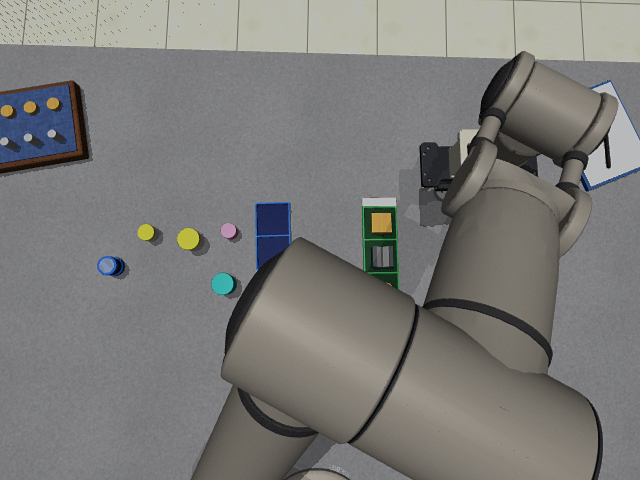

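The disc's centre dent is at (321.5,246.5) in the wrist view, and the last green compartment is hidden by the arm in the top view.

Run:
```python
from h import *
import pickle
c=pickle.load(open("last.pkl","rb"))
print(ray(c,321.5,245.5,20))
```

```text
[ 652.24294526 -253.0462891 ]
```

>>> {"api": "carry_out", "payload": {
  "xyz": [
    [0.015,0.01,0.6],
    [0,0,0.6],
    [0,0,0.24],
    [0,0,0]
  ],
  "dr": [
    [0,0,0],
    [0,0,0],
    [0,0,0],
    [0,0,0]
  ]
}}

```text
time: 22.62
tool_pos: [651.0, -252.9, 32.6]
tcp_rot: [-3.141, 0.001, 0.032]
contact_force: [-1.6, 0.1, 0.0]
grip_width: 68.7
```

>>> {"api": "carry_out", "payload": {
  "xyz": [
    [0,0,0],
    [0,0,0],
    [0,0,0],
    [0,0,0],
    [0,0,0],
    [0,0,0],
    [0,0,0]
  ],
  "dr": [
    [0,0,0],
    [0,0,0],
    [0,0,0],
    [0,0,0],
    [0,0,0],
    [0,0,0],
    [0,0,0]
  ],
  "gripper": -1
}}

```text
time: 23.5
tool_pos: [651.8, -253.2, 34.0]
tcp_rot: [3.141, -0.001, 0.032]
contact_force: [-0.9, 2.2, 5.7]
grip_width: 42.8
```

>>> {"api": "carry_out", "payload": {
  "xyz": [
    [0,0,-0.3],
    [0,0,-0.8],
    [0,0,-0.4]
  ],
  "dr": [
    [0,0,0],
    [0,0,0],
    [0,0,0]
  ]
}}

```text
time: 23.88
tool_pos: [652.3, -253.9, 126.5]
tcp_rot: [3.139, -0.003, 0.032]
contact_force: [-0.2, -0.6, -1.8]
grip_width: 42.8
```

```bash
python3 plan.py 517,93.6,110,2.5@52
```

```text
from [ 652.3 -253.9  126.5    1.8]
517,93.6,110,2.5 8
[[-0.259, -0.733, 0.034], [-0.257, -0.733, 0.034], [-0.256, -0.733, 0.034], [-0.255, -0.734, 0.035], [-0.254, -0.734, 0.034], [-0.254, -0.734, 0.035], [-0.252, -0.735, 0.034], [-0.251, -0.735, 0.035]]
[[0, 0, np.float64(-0.01)], [0, 0, np.float64(-0.011)], [0, 0, np.float64(-0.01)], [0, 0, np.float64(-0.011)], [0, 0, np.float64(-0.01)], [0, 0, np.float64(-0.011)], [0, 0, np.float64(-0.01)], [0, 0, np.float64(-0.011)]]
```

>>> {"api": "carry_out", "payload": {
  "xyz": [
    [-0.257,-0.733,0.03],
    [-0.257,-0.733,0.03],
    [-0.256,-0.733,0.03],
    [-0.255,-0.734,0.03],
    [-0.254,-0.734,0.03],
    [-0.254,-0.734,0.03],
    [-0.252,-0.735,0.03],
    [-0.251,-0.735,0.03]
  ],
  "dr": [
    [0,0,-0.01],
    [0,0,-0.01],
    [0,0,-0.01],
    [0,0,-0.01],
    [0,0,-0.01],
    [0,0,-0.01],
    [0,0,-0.01],
    [0,0,-0.01]
  ]
}}

```text
time: 24.88
tool_pos: [515.9, 95.4, 109.3]
tcp_rot: [3.141, -0.001, 0.043]
contact_force: [0.7, -0.0, -2.2]
grip_width: 42.7
```

>>> {"api": "carry_out", "payload": {
  "xyz": [
    [0,0,0],
    [0,0,0],
    [0,0,0],
    [0,0,0]
  ],
  "dr": [
    [0,0,0],
    [0,0,0],
    [0,0,0],
    [0,0,0]
  ]
}}

```text
time: 25.38
tool_pos: [516.7, 93.3, 108.6]
tcp_rot: [3.141, -0.0, 0.042]
contact_force: [0.1, -0.1, -2.1]
grip_width: 42.9
```

```bash
python3 look.py top t9; python3 look.py wrist w9
```

```text
{'time': np.float64(25.425), 'tool_pos': array([516.622,  93.446, 108.523]), 'tcp_rot': array([ 3.141, -0.   ,  0.042]), 'contact_force': array([ 0.04 ,  0.139, -3.234]), 'grip_width': np.float64(42.767)}
{'time': np.float64(25.475), 'tool_pos': array([516.536,  93.606, 108.475]), 'tcp_rot': array([3.141, 0.   , 0.042]), 'contact_force': array([-0.386,  0.183, -2.784]), 'grip_width': np.float64(42.783)}
```

View pics/w9.png

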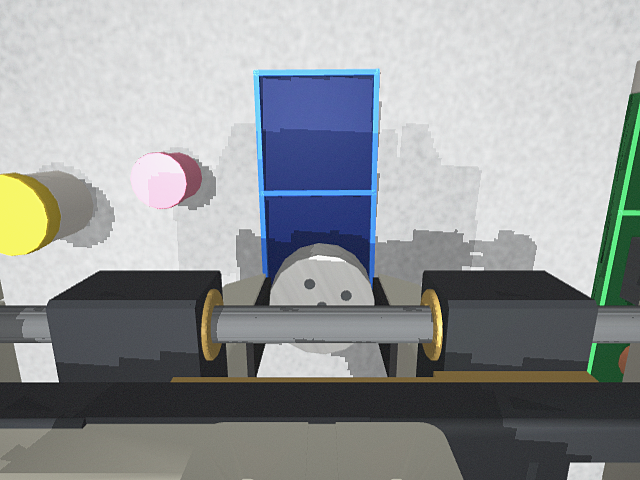

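View pics/t9.png

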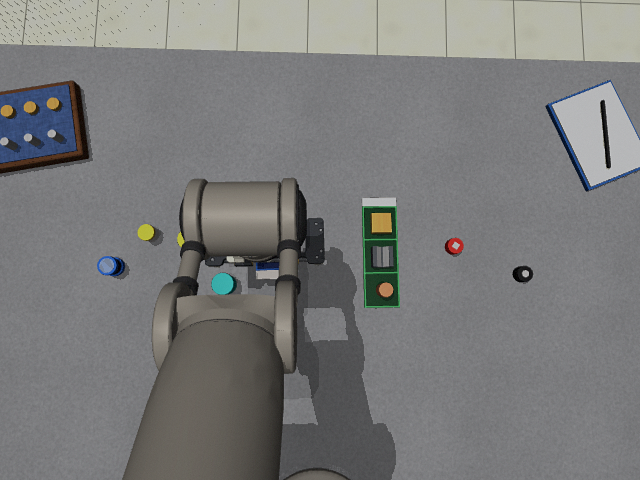

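Green kit complete, with the bar standing at (386,290). The disc is held over the blue tray's white-end compartment, and the tray's far rim is at (254,71)–(380,71).

Run:
```python
from h import *
import pickle
c=pickle.load(open("last.pkl","rb"))
A=ray(c,254.5,70.5,9);B=ray(c,380,69.5,9);print(A,B,np.linalg.norm(A-B))
e=A-B; yaw=np.arctan2(e[1],e[0])-np.pi/2; print(np.degrees(yaw)); m=(A+B)/2
for x in(102,35): print(x, m-x*np.array([np.cos(yaw),np.sin(yaw)]))
```

```text
[617.65689535 133.73484013] [621.1099435  64.4478552] 69.37297616771053
2.853083196326331
102 [517.50985347  94.01428551]
35 [584.42680366  97.34921849]
```

>>> {"api": "carry_out", "payload": {
  "xyz": [
    [0.005,0,0.45],
    [0,0,0.45],
    [0,0,0.15],
    [0,0,0.06],
    [0,0,0]
  ],
  "dr": [
    [0,0,0],
    [0,0,0],
    [0,0,0],
    [0,0,0],
    [0,0,0]
  ]
}}

```text
time: 26.1
tool_pos: [517.1, 94.3, 42.5]
tcp_rot: [3.142, -0.001, 0.043]
contact_force: [-0.0, 0.2, -1.6]
grip_width: 42.7
```

>>> {"api": "carry_out", "payload": {
  "xyz": [
    [0,0,0.03],
    [0,0,0]
  ],
  "dr": [
    [0,0,0],
    [0,0,0]
  ]
}}

```text
time: 26.35
tool_pos: [516.8, 94.3, 40.5]
tcp_rot: [3.141, -0.001, 0.043]
contact_force: [0.2, 0.5, -2.4]
grip_width: 42.6
```

>>> {"api": "carry_out", "payload": {
  "xyz": [
    [0,0,0.035],
    [0,0,0]
  ],
  "dr": [
    [0,0,0],
    [0,0,0]
  ]
}}

```text
time: 26.6
tool_pos: [516.7, 94.3, 38.1]
tcp_rot: [3.142, -0.0, 0.043]
contact_force: [0.4, -1.2, -1.5]
grip_width: 42.8
```

>>> {"api": "carry_out", "payload": {
  "xyz": [
    [0,0,0.012],
    [0,0,0]
  ],
  "dr": [
    [0,0,0],
    [0,0,0]
  ]
}}

```text
time: 26.85
tool_pos: [516.7, 94.3, 38.0]
tcp_rot: [3.142, -0.0, 0.043]
contact_force: [-2.5, -0.4, 5.6]
grip_width: 42.8
```

>>> {"api": "carry_out", "payload": {
  "xyz": [
    [0,0,0],
    [0,0,0],
    [0,0,0],
    [0,0,0]
  ],
  "dr": [
    [0,0,0],
    [0,0,0],
    [0,0,0],
    [0,0,0]
  ],
  "gripper": 0.4
}}

```text
time: 27.35
tool_pos: [516.6, 94.3, 37.2]
tcp_rot: [3.142, 0.0, 0.043]
contact_force: [0.1, 0.5, -0.3]
grip_width: 64.0
```

>>> {"api": "carry_out", "payload": {
  "xyz": [
    [0,0,-0.3],
    [0,0,-0.8],
    [0,0,-0.3]
  ],
  "dr": [
    [0,0,0],
    [0,0,0],
    [0,0,0]
  ]
}}

```text
time: 27.72
tool_pos: [517.8, 94.3, 123.7]
tcp_rot: [3.141, -0.004, 0.043]
contact_force: [0.2, 0.9, -0.2]
grip_width: 64.1
```

```bash
python3 look.py wrist w10; python3 plan.py start=516.7,94,121,2.45 535.8,-268,120,2.45@52
```

```text
{'time': np.float64(27.775), 'tool_pos': array([518.43 ,  94.402, 125.128]), 'tcp_rot': array([ 3.141, -0.006,  0.043]), 'contact_force': array([ 0.426, -0.01 ,  1.656]), 'grip_width': np.float64(64.171)}
from [516.7  94.  121.    2.4]
535.8,-268,120,2.45 7
[[0.009, 0.863, 0.002], [0.009, 0.863, 0.002], [0.008, 0.863, 0.003], [0.009, 0.863, 0.002], [0.008, 0.863, 0.003], [0.009, 0.863, 0.002], [0.008, 0.863, 0.003]]
[[0, 0, np.float64(-0.0)], [0, 0, np.float64(-0.0)], [0, 0, np.float64(-0.0)], [0, 0, np.float64(-0.0)], [0, 0, np.float64(-0.0)], [0, 0, np.float64(-0.0)], [0, 0, np.float64(-0.0)]]
```

View pics/w10.png

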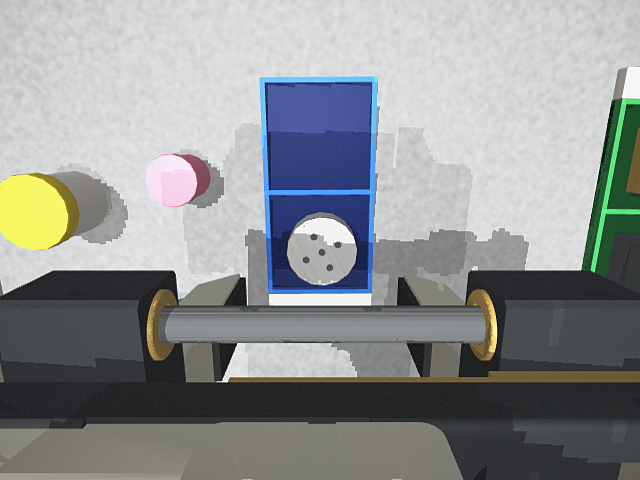

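The disc lies flat in the white-end compartment at (322,250). Next, the red specimen.

>>> {"api": "carry_out", "payload": {
  "xyz": [
    [0.009,0.863,0],
    [0.009,0.863,0],
    [0.008,0.863,0],
    [0.009,0.863,0],
    [0.008,0.863,0],
    [0.009,0.863,0],
    [0.008,0.863,0]
  ],
  "dr": [
    [0,0,0],
    [0,0,0],
    [0,0,0],
    [0,0,0],
    [0,0,0],
    [0,0,0],
    [0,0,0]
  ]
}}

```text
time: 28.65
tool_pos: [535.5, -269.3, 120.5]
tcp_rot: [-3.141, 0.001, 0.043]
contact_force: [-0.3, -0.8, 0.4]
grip_width: 63.9
```

>>> {"api": "carry_out", "payload": {
  "xyz": [
    [0,0,0],
    [0,0,0],
    [0,0,0],
    [0,0,0]
  ],
  "dr": [
    [0,0,0],
    [0,0,0],
    [0,0,0],
    [0,0,0]
  ]
}}

```text
time: 29.15
tool_pos: [536.0, -266.5, 121.4]
tcp_rot: [-3.142, 0.0, 0.045]
contact_force: [-0.2, 0.1, 0.7]
grip_width: 64.2
```

```bash
python3 look.py wrist w11
```

```text
{'time': np.float64(29.2), 'tool_pos': array([ 536.028, -266.679,  121.471]), 'tcp_rot': array([ 3.142, -0.   ,  0.045]), 'contact_force': array([ 0.137, -0.004,  0.167]), 'grip_width': np.float64(64.291)}
```

View pics/w11.png

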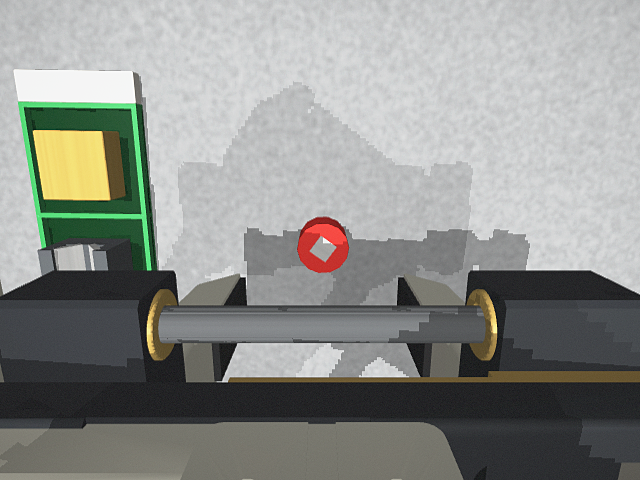

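The red specimen is at (322,248), centred between the jaws.

>>> {"api": "carry_out", "payload": {
  "xyz": [
    [0.015,0.015,0.6],
    [0,0,0.6],
    [0,0,0.27],
    [0,0,0]
  ],
  "dr": [
    [0,0,0],
    [0,0,0],
    [0,0,0],
    [0,0,0]
  ]
}}

```text
time: 29.7
tool_pos: [536.5, -268.1, 32.5]
tcp_rot: [-3.141, 0.001, 0.044]
contact_force: [-0.7, -0.1, 0.3]
grip_width: 64.1
```

>>> {"api": "carry_out", "payload": {
  "xyz": [
    [0,0,0],
    [0,0,0],
    [0,0,0],
    [0,0,0],
    [0,0,0],
    [0,0,0],
    [0,0,0]
  ],
  "dr": [
    [0,0,0],
    [0,0,0],
    [0,0,0],
    [0,0,0],
    [0,0,0],
    [0,0,0],
    [0,0,0]
  ],
  "gripper": -1
}}

```text
time: 30.58
tool_pos: [537.0, -268.7, 33.7]
tcp_rot: [3.141, -0.001, 0.043]
contact_force: [-0.6, 1.4, 6.1]
grip_width: 31.1
```

>>> {"api": "carry_out", "payload": {
  "xyz": [
    [0,0,-0.3],
    [0,0,-0.8],
    [0,0,-0.4]
  ],
  "dr": [
    [0,0,0],
    [0,0,0],
    [0,0,0]
  ]
}}

```text
time: 30.95
tool_pos: [537.7, -269.1, 126.4]
tcp_rot: [3.139, -0.003, 0.043]
contact_force: [0.6, 0.3, -1.0]
grip_width: 31.4
```

```bash
python3 plan.py 583.6,97,115,2.6@52
```

```text
from [ 537.7 -269.1  126.4    2.5]
583.6,97,115,2.6 8
[[0.129, -0.758, 0.024], [0.129, -0.758, 0.024], [0.129, -0.758, 0.024], [0.129, -0.758, 0.024], [0.129, -0.758, 0.024], [0.13, -0.757, 0.023], [0.13, -0.758, 0.024], [0.13, -0.757, 0.023]]
[[0, 0, np.float64(-0.002)], [0, 0, np.float64(-0.002)], [0, 0, np.float64(-0.002)], [0, 0, np.float64(-0.002)], [0, 0, np.float64(-0.002)], [0, 0, np.float64(-0.002)], [0, 0, np.float64(-0.002)], [0, 0, np.float64(-0.001)]]
```

>>> {"api": "carry_out", "payload": {
  "xyz": [
    [0.13,-0.76,0.02],
    [0.13,-0.76,0.02],
    [0.13,-0.76,0.02],
    [0.13,-0.76,0.02],
    [0.13,-0.76,0.02],
    [0.13,-0.76,0.02],
    [0.13,-0.757,0.02],
    [0.13,-0.757,0.02]
  ],
  "dr": [
    [0,0,0],
    [0,0,0],
    [0,0,0],
    [0,0,0],
    [0,0,0],
    [0,0,0],
    [0,0,0],
    [0,0,0]
  ]
}}

```text
time: 31.95
tool_pos: [583.6, 99.8, 114.4]
tcp_rot: [3.141, -0.001, 0.043]
contact_force: [0.7, -0.6, -1.2]
grip_width: 30.8
```

>>> {"api": "carry_out", "payload": {
  "xyz": [
    [0,0,0],
    [0,0,0],
    [0,0,0],
    [0,0,0]
  ],
  "dr": [
    [0,0,0],
    [0,0,0],
    [0,0,0],
    [0,0,0]
  ]
}}

```text
time: 32.45
tool_pos: [583.5, 97.1, 113.7]
tcp_rot: [3.141, -0.0, 0.042]
contact_force: [-0.1, 1.4, -0.2]
grip_width: 31.3
```

```bash
python3 look.py wrist w12
```

```text
{'time': np.float64(32.5), 'tool_pos': array([583.465,  97.253, 113.603]), 'tcp_rot': array([ 3.141, -0.   ,  0.042]), 'contact_force': array([ 0.075, -0.402, -0.57 ]), 'grip_width': np.float64(30.965)}
```

View pics/w12.png

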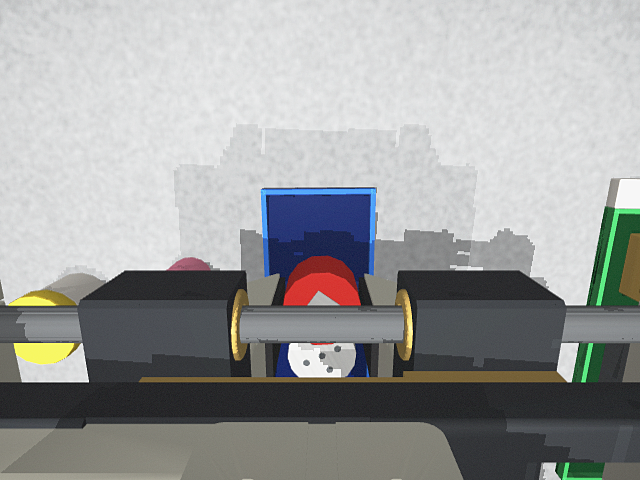

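The red specimen is held level over the far blue compartment, rim at (262,190)–(376,190). Lowering.

>>> {"api": "carry_out", "payload": {
  "xyz": [
    [0,0,0.5],
    [0,0,0.45],
    [0,0,0.18],
    [0,0,0.06],
    [0,0,0]
  ],
  "dr": [
    [0,0,0],
    [0,0,0],
    [0,0,0],
    [0,0,0],
    [0,0,0]
  ]
}}

```text
time: 33.12
tool_pos: [583.9, 98.2, 42.7]
tcp_rot: [3.141, -0.001, 0.043]
contact_force: [0.6, -0.2, -0.3]
grip_width: 30.8
```

>>> {"api": "carry_out", "payload": {
  "xyz": [
    [0,0,0.03],
    [0,0,0]
  ],
  "dr": [
    [0,0,0],
    [0,0,0]
  ]
}}

```text
time: 33.38
tool_pos: [583.7, 98.3, 40.8]
tcp_rot: [3.141, -0.001, 0.043]
contact_force: [-0.1, -0.5, -0.9]
grip_width: 31.1
```

>>> {"api": "carry_out", "payload": {
  "xyz": [
    [0,0,0.035],
    [0,0,0]
  ],
  "dr": [
    [0,0,0],
    [0,0,0]
  ]
}}

```text
time: 33.62
tool_pos: [583.3, 98.2, 38.1]
tcp_rot: [3.141, 0.0, 0.043]
contact_force: [-0.4, 0.1, -0.9]
grip_width: 30.9
```

>>> {"api": "carry_out", "payload": {
  "xyz": [
    [0,0,0.015],
    [0,0,0]
  ],
  "dr": [
    [0,0,0],
    [0,0,0]
  ]
}}

```text
time: 33.88
tool_pos: [583.5, 98.3, 37.7]
tcp_rot: [3.141, -0.0, 0.043]
contact_force: [-1.9, -0.5, 4.5]
grip_width: 31.1
```

Contact. Release, rise, and move the arm aside to view.

>>> {"api": "carry_out", "payload": {
  "xyz": [
    [0,0,0],
    [0,0,0],
    [0,0,0],
    [0,0,0]
  ],
  "dr": [
    [0,0,0],
    [0,0,0],
    [0,0,0],
    [0,0,0]
  ],
  "gripper": 0.2
}}

```text
time: 34.38
tool_pos: [583.4, 98.2, 37.2]
tcp_rot: [3.141, 0.0, 0.043]
contact_force: [0.7, -0.2, -0.3]
grip_width: 55.0
```

>>> {"api": "carry_out", "payload": {
  "xyz": [
    [0,0,-0.3],
    [0,0,-0.8],
    [0,0,-0.8],
    [0,0,-0.5]
  ],
  "dr": [
    [0,0,0],
    [0,0,0],
    [0,0,0],
    [0,0,0]
  ]
}}

```text
time: 34.88
tool_pos: [584.2, 98.3, 185.5]
tcp_rot: [3.141, -0.005, 0.043]
contact_force: [0.3, -0.1, -1.0]
grip_width: 55.3
```

>>> {"api": "carry_out", "payload": {
  "xyz": [
    [-0.5,0.7,0],
    [-0.5,0.7,0],
    [-0.5,0.7,0],
    [-0.2,0.8,0],
    [0,0.8,0],
    [0,0.8,0],
    [0,0.8,0],
    [0,0.8,0]
  ],
  "dr": [
    [0,0,0],
    [0,0,0],
    [0,0,0],
    [0,0,0],
    [0,0,0],
    [0,0,0],
    [0,0,0],
    [0,0,0]
  ]
}}

```text
time: 35.88
tool_pos: [497.3, -273.5, 182.9]
tcp_rot: [3.14, -0.002, 0.043]
contact_force: [0.7, 0.1, 0.7]
grip_width: 55.2
```

>>> {"api": "carry_out", "payload": {
  "xyz": [
    [0,0.7,0],
    [0,0.7,0],
    [0,0,0],
    [0,0,0],
    [0,0,0],
    [0,0,0]
  ],
  "dr": [
    [0,0,0],
    [0,0,0],
    [0,0,0],
    [0,0,0],
    [0,0,0],
    [0,0,0]
  ]
}}

```text
time: 36.62
tool_pos: [501.2, -354.7, 181.8]
tcp_rot: [3.141, -0.0, 0.044]
contact_force: [-0.1, -0.3, 0.1]
grip_width: 54.9
```

```bash
python3 look.py top t13; python3 look.py scene s13
```

```text
{'time': np.float64(36.675), 'tool_pos': array([ 501.168, -354.944,  181.699]), 'tcp_rot': array([ 3.141, -0.   ,  0.044]), 'contact_force': array([ 0.201,  0.423, -0.764]), 'grip_width': np.float64(55.196)}
{'time': np.float64(36.725), 'tool_pos': array([ 501.135, -355.092,  181.634]), 'tcp_rot': array([ 3.141, -0.   ,  0.044]), 'contact_force': array([-0.864, -1.373,  0.548]), 'grip_width': np.float64(55.02)}
```

View pics/t13.png

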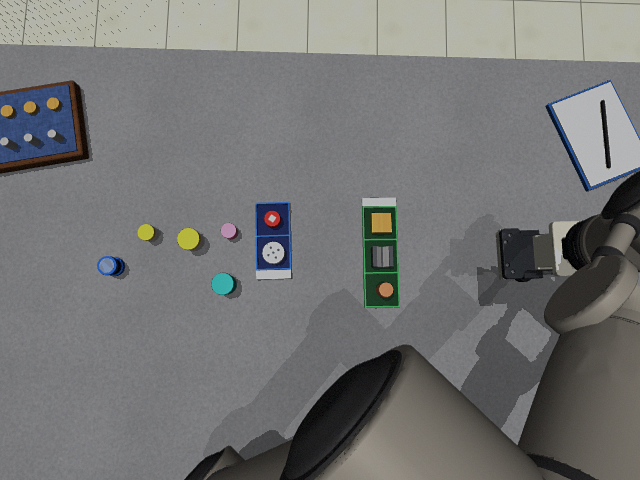

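View pics/s13.png

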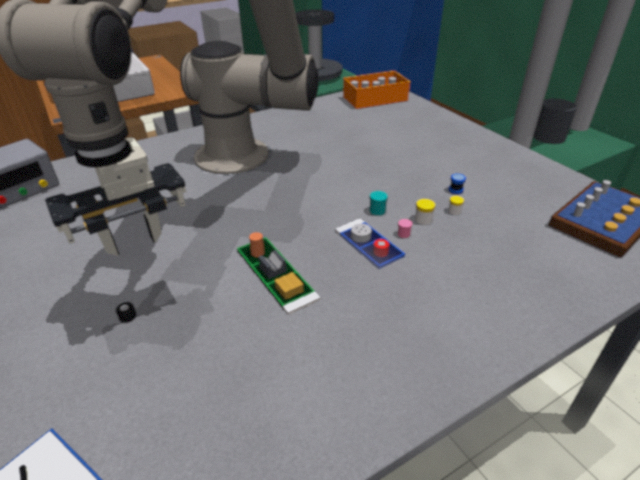

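Both trays are filled as asked. In the top view, green has brass (381,223), V-block (382,257) and bar (386,290), and blue has disc (273,252) and red (272,218). The jars and loupe sit at their original pixels, and the black specimen is unmoved at (126,312) in the scene view.

```bash
python3 -c "
from plant import close_job
print(close_job())"
```

```text
the job is handed in; nothing more can be done
None
```

Both kits are made up and the job is handed in, at about 36.7 s on the robot's clock. I placed the parts in the order asked: brass block, V-block and copper bar in the green tray, then steel disc and red specimen in the blue one. Each part was lowered until the wrist force showed it touching the floor, at about 4–10 N, and only then released.

The last top and scene pictures show all five parts flat in the right compartments, the copper bar standing, and the robot clear. The black specimen, jars and loupe look unmoved.

The cameras disagreed by about 1–3 mm, so I took values between the top and wrist measurements. With compartments 64 mm wide that did not matter. No check failed.

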